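Invert two lidded agar dishes and stack them on the carrier for the incubator

TASK

The agar in both square dishes has set: turn each dish upside down, lid downwards, without the lid ever parting from its base, and stack the two on the raised seat of the blue carrier, in either order. The first dish's lid panel must drop inside the seat's kerb and the second's inside the foot rim of the first, so that both lie flat and fully home; finish with the first before the second is stacked on it, and do not disturb the round dish, the marker pen or the timer.

Things in the scene. Friction and masses are not known exactly. Their poses are not given: they have to be found in the camera images.
- dish_a_base: base of dish A, a square clear lidded dish with amber agar: closed 64 x 64 x 28 mm, lid up at the start. About 55 g; origin at its underside's centre, x, y along the sides, z towards the lid. From there: stacking foot rim 60 mm outside, 50 inside, to 3.5 mm; body 64 mm square to 12.5 mm, flush with the lid's sides; then an upper rim 56 mm square inside the lid, to 20.5 mm
- dish_a_lid: loose lid of dish A, 64 x 64 mm, 22 g; origin at the centre of its skirt's lower edge, z towards its roof (outside of roof at 12.5 mm). A raised square panel on the roof (47 mm wide, 3 mm high, sloping in to 42 mm at its top, 15.5 mm) fits inside the 50 mm foot rim of the other dish or the 50 mm kerb of the carrier, 1.5 mm play a side; 1.5 mm play round the base too
- dish_a_base_mid (a point): centre of dish A's base in the plane of the seam, 12.5 mm from its underside; axes as the base. Nothing latches the lid: it falls off in a turn unless the grip holds both, flat across two flush sides and straddling the seam (about 30 N). The dish also stands by itself on a side, 64 mm tall and about 21 mm deep
- dish_a_lid_mid (a point): centre of dish A's lid in the plane of the seam (the lid's origin, same axes); it coincides with dish_a_base_mid when the dish is closed
- dish_b_base: base of dish B, a square clear lidded dish with pink-red agar: closed 64 x 64 x 28 mm, lid up at the start. About 55 g; origin at its underside's centre, x, y along the sides, z towards the lid. From there: stacking foot rim 60 mm outside, 50 inside, to 3.5 mm; body 64 mm square to 12.5 mm, flush with the lid's sides; then an upper rim 56 mm square inside the lid, to 20.5 mm
- dish_b_lid: loose lid of dish B, 64 x 64 mm, 22 g; origin at the centre of its skirt's lower edge, z towards its roof (outside of roof at 12.5 mm). A raised square panel on the roof (47 mm wide, 3 mm high, sloping in to 42 mm at its top, 15.5 mm) fits inside the 50 mm foot rim of the other dish or the 50 mm kerb of the carrier, 1.5 mm play a side; 1.5 mm play round the base too
- dish_b_base_mid (a point): centre of dish B's base in the plane of the seam, 12.5 mm from its underside; axes as the base. Nothing latches the lid: it falls off in a turn unless the grip holds both, flat across two flush sides and straddling the seam (about 30 N). The dish also stands by itself on a side, 64 mm tall and about 21 mm deep
- dish_b_lid_mid (a point): centre of dish B's lid in the plane of the seam (the lid's origin, same axes); it coincides with dish_b_base_mid when the dish is closed
- carrier: stack carrier, fixed: dark blue plate 112 (x) x 150 (y) mm, top at z = 6 mm, with a carrying ear along each 112 mm end (80 mm long, 28 mm high, 73 mm from the centre); in its middle a white raised seat 60 mm square, floor at 16 mm, with a kerb (60 mm outside, 50 mm inside, 3.5 mm high). Origin at the centre on the worktop, x and y along its sides
- seat (a point): centre of the seat at the top of its kerb, 19.5 mm above the worktop; axes as the carrier's. An inverted dish that is home rests with its lid's roof on the kerb: its seam is 12.5 mm, its underside (now uppermost) 25 mm above this point; for the second dish 37.5 and 50 mm. A dish perched on the kerb stands about 3 mm too high
- round_dish: bystander: round pink dish, 91 mm across, 16 mm high; origin at the centre of its underside
- marker: bystander: white marker pen with a black cap, 135 mm long, lying; origin at its underside, middle
- timer: bystander: small white timer, 64 x 64 x 19 mm; origin at the centre of its underside

How it is judged:
By the outcome, as a careful person would: the job done as asked, in the order asked, and still so for the second after the job is handed in, with the robot touching nothing.
It also fails if it takes over 72 s, if anything falls off the work surface, if the arm or the gripper's body presses on something with over 40 N, if the wrist force passes 120 N, or if a joint passes its speed limit or range.

ROBOT

A 6-joint arm with a two-finger parallel gripper is mounted at the origin on a cart in front of the work surface, level with it; the furniture and walls round the work are solid. World frame = base frame: x ahead of the robot, y to its left, z up, the work surface at z = 0. Lengths are in m, angles in rad, forces in N, time in s.
With the tool pointing down it reaches from about 0.3 to 0.875 m from the base axis. Payload 6.4 kg.
Tool frame: the origin (TCP) lies at the very end of the fingers, on their centre line; the grasp point (between the pads) lies 19 mm behind it; z points along the fingers, y is the line along which they close (so a half turn about z gives the same grasp; the last joint's range is limited). The gripper opens to 85 mm and grips with 20 to 120 N. Pads are 22 mm wide; open, the fingers measure 114 mm over their backs; the gripper's body (76 mm by 85 mm) begins 54 mm behind the grasp point. The pads swing forward as they close: fully open they stand 13 mm farther back than shut.
Start: joints at [1.116, 0.181, 1.607, -0, 1.354, -0.206], TCP at [0.142, 0.557, 0.231] pointing down, gripper open.
Joint ranges: [-2.99, 2.99], [-0.89, 2.07], [0.3, 2.58], [-1.14, 4.28], [0, 2.63], [-3.12, 3.12]. Speed limits (rad/s): [2.57, 2.57, 3.01, 3.14, 3.14, 3.14].

INTERFACE

Orientations are given as a unit quaternion [w, x, y, z].
In Python, from bench import ctrl gives the robot as it stands.
- The arm moves only by the shell command python3 jog.py 'ROWS'. ROWS is a JSON list of rows, 1 to 10 of them, each of 7 numbers: dx, dy, dz in m, then a rotation vector rx, ry, rz in rad, then the opening from 0.0 (shut) to 1.0 (fully open); each row is the pose to reach, as a shift and turn from the pose commanded when the command began, along the tool's axes at that moment; what a row does not reach only later rows make up. A row lasts 1/8 s, in which the tool goes at most 0.0625 m and 0.188 rad, less where a joint would pass 70% of its speed; a pose out of reach is approached as far as the arm can. The fingers move at their own pace and stop on an object; the grip force is fixed at half the most. Time passes only in rows, so rows that do not move let the fingers close. It prints the time, the measured TCP pose, the force, the opening and the grip force at its end.
- ctrl.get_obs(): the state, without advancing time (a new reading comes with each control period).
- ctrl.camera(name): name is "scene" or "top" or "wrist"; returns the picture (480x640x3 uint8, blue, green, red); there is no depth.
- ctrl.camera_params(name): a dict with "fovy" (degrees; the focal length in pixels is half the picture's height over the tangent of half this angle, whatever the lens; pixels are square), "cx", "cy" (the principal point, pixels), "dist" ([k1, k2, p1, p2, k3] as OpenCV has them; the pictures are not rectified), "view" (4x4, takes a point from world to camera coordinates). Camera axes: x right, y up, looking along -z (the intrinsics and any distortion apply to the point x, -y, -z); pixel columns grow to the right and rows downward; lengths in m; the calibration is good to about 2 mm. A picture is of the moment at which its call begins: read the wrist's pose just before it. camera_params takes no time and is no camera call; for the wrist camera it gives the pose at the moment of the call.
- ctrl.hand_in(): hands the job in; it is judged then, once.
The state is a dict: "time_s": time; "q": joint angles; "dq": joint speeds; "joint_efforts": joint torques, N m; "eef_pos": TCP position; "eef_rot": TCP orientation; "wrist_force": force on the tool from outside, world axes, zero at the start; "torque": the same for the moment, N m; "opening": opening from 0.0 (shut) to 1.0 (fully open); "grasp_force": force on a finger pad.
Only numpy, scipy, OpenCV 4.12 (cv2) and the standard library are available. Lean on these libraries where they do the work, as an engineer would, in place of code of your own. Each camera call takes 0.05 s, during which the arm holds its last target. There are 200 camera calls.

## Working session

There is one attempt and no reset: what is moved stays moved. The work goes in short steps, Python scripts to look and compute and a shell command to move; the robot and the scene stay as the last step left them, time stands still between calls to the robot, and variables do not carry over. Pictures are saved under pics/ and viewed, at most 10 in all, crops included, and the job is handed in when it is done.

```bash
ls; mkdir -p pics; cat > h.py <<'E'
import numpy as np, cv2
from bench import ctrl
def P(n): return ctrl.camera_params(n)
def ray(p,uv):
    f=240/np.tan(np.radians(p['fovy'])/2); K=np.array([[f,0,p['cx']],[0,f,p['cy']],[0,0,1.]])
    u=cv2.undistortPoints(np.array(uv,float).reshape(-1,1,2),K,np.array(p['dist'],float)).reshape(-1,2)
    V=np.array(p['view']); R=V[:3,:3]; o=-R.T@V[:3,3]
    d=np.c_[u[:,0],-u[:,1],-np.ones(len(u))]@R
    return o,d
def plane(p,uv,z):
    o,d=ray(p,uv); return o+d*((z-o[2])/d[:,2])[:,None]
E
python3 - <<'E'
from h import *
for n in("scene","top","wrist"):
    cv2.imwrite(f"pics/{n}0.png",ctrl.camera(n)); p=P(n); V=np.array(p['view']); print(n,p['fovy'],p['dist'],-V[:3,:3].T@V[:3,3])
    print(V[:3,:3].round(3))
print(ctrl.get_obs())
E
```

```text
bench.py
jog.py
pics
scene 42.33359629249024 [-0.04554223  0.          0.          0.          0.        ] [-0.24994369 -0.49988716  0.81814437]
[[ 0.587 -0.81   0.005]
 [ 0.498  0.366  0.786]
 [-0.638 -0.459  0.618]]
top 47.34289749941566 [-0.03969262  0.          0.          0.          0.        ] [0.35504196 0.06419587 1.1485005 ]
[[ 0.195 -0.981  0.006]
 [ 0.961  0.192  0.201]
 [-0.198 -0.034  0.98 ]]
wrist 60.74722946958537 [0.02495351 0.         0.         0.         0.        ] [0.06766651 0.57548795 0.37432748]
[[ 0.246  0.969 -0.002]
 [-0.925  0.234 -0.298]
 [-0.289  0.075  0.954]]
{'time_s': 0.15, 'q': array([ 1.11569488e+00,  1.81371971e-01,  1.60775651e+00, -8.98370228e-07,
        1.35382845e+00, -2.06308553e-01]), 'dq': array([ 0.00148905, -0.00095102, -0.00252481, -0.00216628, -0.00045921,
        0.00042431]), 'joint_efforts': array([ 6.59570651e-04, -4.45271337e+01, -3.51685667e+01, -3.16524211e-04,
        5.98443876e-03, -2.37457022e-05]), 'eef_pos': array([0.14138355, 0.55691236, 0.23060077]), 'eef_rot': array([-2.21082072e-04,  1.24075744e-01,  9.92272515e-01, -6.45317634e-04]), 'wrist_force': array([-0.20735041,  0.57513593, -0.72614443]), 'torque': array([ 0.0103417 , -0.00629695,  0.00608195]), 'grasp_force': 0.0, 'opening': 0.9976262138532496}
```

View pics/top0.png

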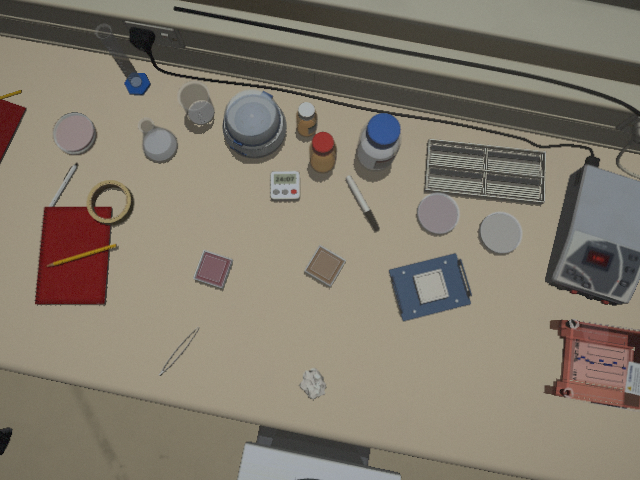

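View pics/scene0.png

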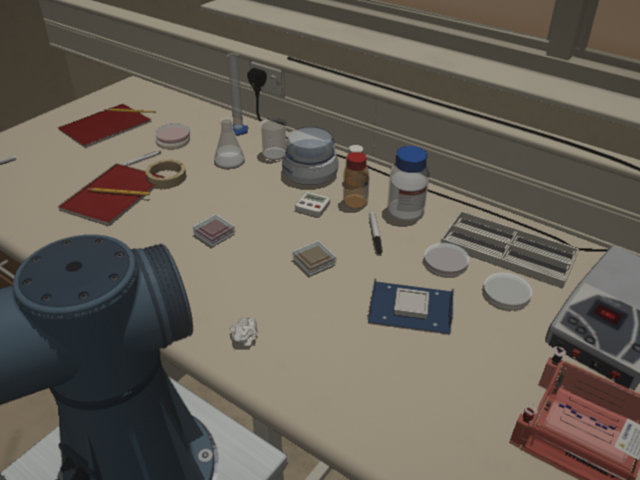

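```bash
python3 - <<'E'
from h import *
p=P("top"); 
for n,uv,z in [("B",(213,270),.028),("A",(325,266),.028),("seat",(431,287),.0195),("round",(438,214),.016),("marker",(362,203),.01),("timer",(285,186),.019)]:
    print(n,plane(p,[uv],z)[0].round(3))
E
```

```text
B [0.471 0.294 0.028]
A [0.524 0.069 0.028]
seat [ 0.525 -0.155  0.02 ]
round [ 0.683 -0.147  0.016]
marker [0.677 0.017 0.01 ]
timer [0.679 0.186 0.019]
```

View pics/wrist0.png

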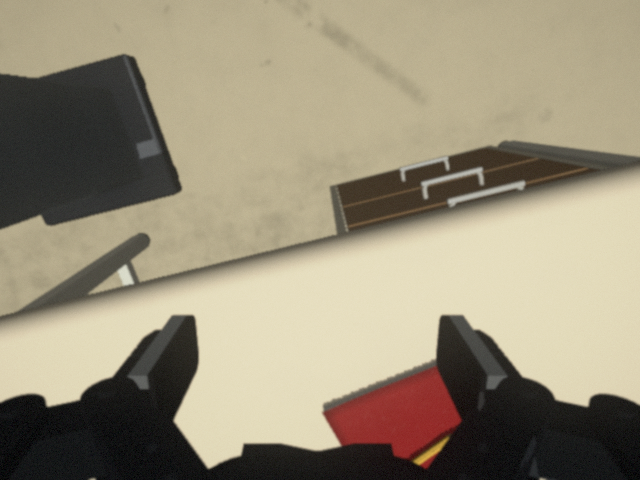

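```bash
cat >> h.py <<'E'
from scipy.spatial.transform import Rotation as Ro
def Rt(a,phi):
    a=np.radians(a); R0=np.array([[np.cos(a),np.sin(a),0],[np.sin(a),-np.cos(a),0],[0,0,-1.]])
    return R0@Ro.from_euler('y',phi,degrees=True).as_matrix()
def cur():
    o=ctrl.get_obs(); w=o['eef_rot']; return o['eef_pos'],Ro.from_quat([w[1],w[2],w[3],w[0]]).as_matrix()
def delta(pos,R,frm=None):
    p,C=frm or cur(); d=C.T@(np.array(pos)-p); r=Ro.from_matrix(C.T@R).as_rotvec()
    print("D",d.round(4),"R",r.round(4),"rows",round(np.linalg.norm(d)/.0625,1),round(np.linalg.norm(r)/.188,1)); return d,r
E
python3 jog.py '[[-0.39,-0.18,0.03,0,0,1.8,1],[-0.39,-0.18,0.03,0,0,1.8,1],[-0.39,-0.18,0.03,0,0,1.8,1],[-0.39,-0.18,0.03,0,0,1.8,1],[-0.39,-0.18,0.03,0,0,1.8,1],[-0.39,-0.18,0.03,0,0,1.8,1],[-0.39,-0.18,0.03,0,0,1.8,1],[-0.39,-0.18,0.03,0,0,1.8,1],[-0.39,-0.18,0.03,0,0,1.8,1],[-0.39,-0.18,0.03,0,0,1.8,1]]'
python3 jog.py '[[0,0,0,0,0,1.2,1],[0,0,0,0,0,1.2,1],[0,0,0,0,0,1.2,1],[0,0,0,0,0,1.2,1],[0,0,0,0,0,1.2,1],[0,0,0,0,0,1.2,1],[0,0,0,0,0,1.2,1],[0,0,0,0,0,1.2,1]]'
python3 - <<'E'
from h import *
print(ctrl.get_obs()['q'].round(3)); delta([.471,.294,.2],Rt(-7,0))
cv2.imwrite("pics/w1.png",ctrl.camera("wrist"))
E
```

```text
time_s: 1.4
eef_pos: [0.4752, 0.2864, 0.2008]
eef_rot: [-0.0, 0.856, 0.517, -0.0]
wrist_force: [0.9, 0.2, -0.2]
opening: 0.997
grasp_force: 0.0
time_s: 2.4
eef_pos: [0.475, 0.2868, 0.201]
eef_rot: [0.0, 0.999, -0.053, -0.0]
wrist_force: [-0.0, -0.8, 0.5]
opening: 0.996
grasp_force: 0.0
[0.329 0.166 1.688 0.    1.289 2.006]
D [-0.0048 -0.0068  0.001 ] R [0.0003 0.0006 0.0158] rows 0.1 0.1
```

View pics/w1.png

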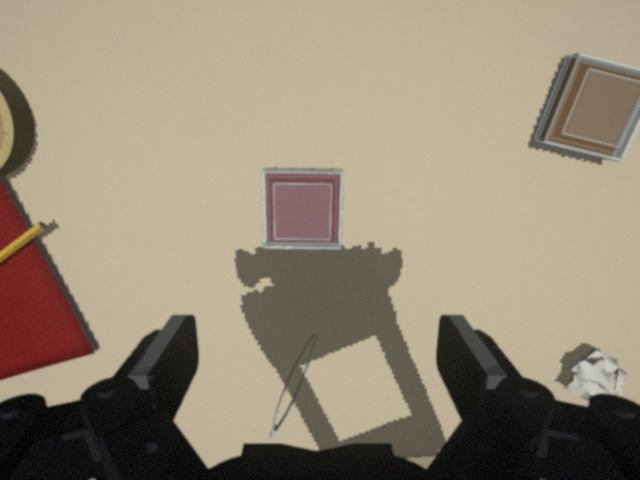

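```bash
python3 - <<'E'
from h import *
im=cv2.imread("pics/w1.png")
print([tuple(int(v) for v in im[208,x]) for x in range(256,350,2)])
print([tuple(int(v) for v in im[y,303]) for y in range(160,258,2)])
E
```

```text
[(155, 183, 193), (156, 184, 194), (156, 181, 193), (165, 182, 187), (178, 185, 181), (128, 132, 134), (94, 93, 123), (92, 90, 124), (97, 96, 122), (130, 130, 149), (107, 107, 136), (108, 107, 139), (108, 106, 138), (105, 104, 136), (108, 105, 136), (106, 104, 137), (104, 103, 135), (106, 105, 136), (105, 103, 134), (105, 101, 135), (106, 103, 136), (104, 102, 135), (107, 105, 138), (107, 105, 136), (105, 104, 136), (105, 103, 136), (105, 104, 136), (107, 106, 137), (105, 104, 134), (107, 106, 136), (106, 104, 138), (106, 104, 136), (107, 104, 137), (109, 105, 137), (108, 107, 138), (104, 102, 136), (109, 109, 137), (130, 131, 148), (92, 92, 122), (81, 79, 117), (95, 94, 128), (106, 108, 123), (169, 171, 166), (160, 175, 178), (154, 181, 192), (156, 181, 196), (155, 182, 194)]
[(155, 182, 192), (156, 183, 193), (154, 180, 192), (153, 178, 190), (133, 147, 152), (136, 140, 135), (150, 152, 159), (110, 108, 130), (100, 98, 129), (84, 84, 121), (75, 75, 117), (111, 109, 136), (138, 137, 153), (107, 104, 134), (108, 106, 139), (105, 103, 135), (107, 105, 136), (106, 104, 135), (105, 103, 136), (105, 103, 135), (107, 105, 136), (108, 105, 137), (110, 109, 139), (108, 105, 137), (106, 105, 137), (105, 102, 136), (106, 104, 136), (106, 105, 136), (107, 105, 139), (106, 105, 137), (107, 105, 137), (107, 106, 138), (106, 106, 138), (108, 105, 137), (104, 102, 134), (106, 103, 136), (106, 104, 136), (106, 104, 136), (107, 104, 137), (126, 125, 142), (110, 109, 130), (117, 118, 130), (133, 137, 134), (143, 148, 144), (147, 151, 149), (90, 101, 105), (81, 94, 102), (79, 95, 99), (80, 94, 100)]
```

```bash
cat > snap.py <<'E'
from h import *; import pickle,sys
im=ctrl.camera("wrist"); pickle.dump((im,P("wrist")),open(f"pics/{sys.argv[1]}.pkl","wb")); cv2.imwrite(f"pics/{sys.argv[1]}.png",im)
E
python3 snap.py v1
python3 jog.py '[[0.02,0.11,0,0,0,0,1],[0.02,0.11,0,0,0,0,1],[0.02,0.11,0,0,0,0,1]]'
python3 snap.py v2
python3 jog.py '[[0,0.2,0,0,0,0,1],[0,0.2,0,0,0,0,1],[0,0.2,0,0,0,0,1],[0,0.2,0,0,0,0,1],[0,0.2,0,0,0,0,1]]'
python3 snap.py v3
python3 jog.py '[[0,0.14,0,0,0,0,1],[0,0.14,0,0,0,0,1],[0,0.14,0,0,0,0,1],[0,0.14,0,0,0,0,1]]'
python3 snap.py v4
python3 - <<'E'
import cv2,numpy as np
a=[cv2.imread(f"pics/v{i}.png") for i in (2,3,4)]
cv2.imwrite("pics/m1.png",cv2.resize(np.vstack([np.hstack([x[:300] for x in a[:2]]),np.hstack([a[2][:300],a[2][:300]*0])]),(800,375)))
E
```

```text
time_s: 2.88
eef_pos: [0.4837, 0.1726, 0.2013]
eef_rot: [0.0, 0.998, -0.055, 0.0]
wrist_force: [0.2, 0.1, -0.3]
opening: 1.001
grasp_force: 0.0
time_s: 3.55
eef_pos: [0.4622, -0.0231, 0.2013]
eef_rot: [-0.0, 0.999, -0.054, 0.0]
wrist_force: [1.0, 1.2, 0.6]
opening: 0.999
grasp_force: 0.0
time_s: 4.1
eef_pos: [0.4474, -0.1617, 0.2011]
eef_rot: [-0.001, 0.999, -0.054, -0.0]
wrist_force: [0.3, 0.6, -0.5]
opening: 0.998
grasp_force: 0.0
```

View pics/m1.png

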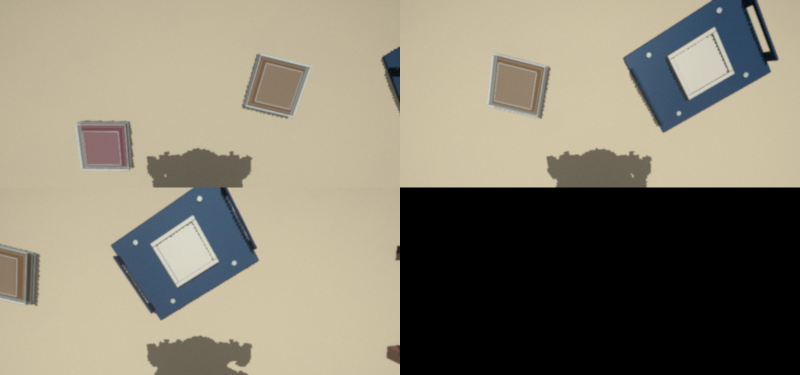

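```bash
cat > seg.py <<'E'
from h import *; import pickle
def comp(im,seed,tol):
    g=cv2.GaussianBlur(im,(3,3),0); m=np.zeros((482,642),np.uint8)
    cv2.floodFill(g.copy(),m,seed,(0,0,0),(tol,)*3,(tol,)*3,4|cv2.FLOODFILL_FIXED_RANGE|(255<<8)|cv2.FLOODFILL_MASK_ONLY)
    m=cv2.morphologyEx(m[1:-1,1:-1],cv2.MORPH_OPEN,np.ones((5,5))); c=max(cv2.findContours(m,0,2)[0],key=cv2.contourArea)
    q=cv2.approxPolyDP(cv2.convexHull(c),6,True).reshape(-1,2).astype(float)
    return q,cv2.contourArea(c),cv2.minAreaRect(c)
def quad(c_rect): return cv2.boxPoints(c_rect)
def tri(obs):
    A=[];b=[]
    for p,uv in obs:
        o,d=ray(p,[uv]); d=d[0]/np.linalg.norm(d[0]); M=np.eye(3)-np.outer(d,d); A.append(M); b.append(M@o)
    X=np.linalg.lstsq(np.vstack(A),np.hstack(b),rcond=None)[0]
    return X,[float(np.linalg.norm(a@X-v))*1e3 for a,v in zip(A,b)]
E
python3 - <<'E'
from seg import *
L=lambda n:pickle.load(open(f"pics/{n}.pkl","rb"))
for name,vs,tol in [("B",[("v1",(303,208)),("v2",(165,235))],10),("A",[("v2",(445,137)),("v3",(190,137))],10),("seat",[("v3",(480,102)),("v4",(296,104))],12)]:
    obs=[]
    for v,s in vs:
        im,p=L(v); q,a,r=comp(im,s,tol); print(name,v,len(q),a,np.round(r[0],1),np.round(r[1],1),round(r[2],1), q.tolist())
        x=quad(r)[[0,2,1,3]]; W=plane(p,quad(r),.025 if name!="seat" else .018)
        print("  c",W.mean(0).round(4),"sides",np.linalg.norm(np.roll(W,-1,0)-W,axis=1).round(4),"ang",[round(float(np.degrees(np.arctan2(*(W[(i+1)%4]-W[i])[[1,0]]))),1) for i in range(4)])
        obs.append((p,r[0]))
    print("  TRI",tri(obs))
E
```

```text
B v1 4 2621.5 [302.5 211.5] [51. 53.] 90.0 [[328.0, 186.0], [327.0, 237.0], [277.0, 236.0], [276.0, 186.0]]
  c [0.4773 0.2975 0.025 ] sides [0.0416 0.0418 0.0432 0.0418] ang [-96.0, 174.5, 84.0, -7.8]
B v2 4 2487.5 [162.5 236.5] [49. 55.] 90.0 [[186.0, 213.0], [190.0, 261.0], [141.0, 261.0], [135.0, 212.0]]
  c [0.4775 0.3005 0.025 ] sides [0.0436 0.0418 0.0452 0.0419] ang [-96.2, 168.5, 83.7, -13.7]
  TRI (array([0.47979933, 0.29700203, 0.03323465]), [0.19515668026458816, 0.19515668026489358])
A v2 4 3125.0 [445.9 138. ] [58.  59.2] 14.0 [[427.0, 105.0], [480.0, 117.0], [462.0, 171.0], [412.0, 160.0]]
  c [0.5305 0.0704 0.025 ] sides [0.0423 0.0437 0.0428 0.0456] ang [-16.6, -109.6, 165.9, 70.0]
A v3 4 3125.0 [183.3 137.5] [58.2 60.3] 8.7 [[159.0, 104.0], [215.0, 117.0], [207.0, 171.0], [154.0, 159.0]]
  c [0.5307 0.0714 0.025 ] sides [0.045  0.0422 0.0452 0.044 ] ang [-21.8, -104.2, 160.6, 75.2]
  TRI (array([0.53116148, 0.07081904, 0.02673205]), [0.05064877967718252, 0.050648779676743964])
seat v3 4 4486.5 [478.1 103.6] [65.5 77.4] 60.8 [[498.0, 60.0], [520.0, 115.0], [460.0, 149.0], [435.0, 95.0]]
  c [ 0.5311 -0.152   0.018 ] sides [0.0532 0.0493 0.0552 0.0506] ang [-67.5, -149.5, 114.1, 28.0]
seat v4 4 4079.5 [295.9 104. ] [69.1 64. ] 59.0 [[307.0, 61.0], [336.0, 118.0], [285.0, 146.0], [255.0, 92.0]]
  c [ 0.5307 -0.1543  0.018 ] sides [0.0469 0.0491 0.0489 0.0502] ang [-67.4, -153.1, 114.0, 24.5]
  TRI (array([ 0.5315411 , -0.15405693,  0.01284409]), [0.053210970735979406, 0.053210970735987885])
```

```bash
cat >> seg.py <<'E'
def corners(im,seed,tol):
    g=cv2.GaussianBlur(im,(3,3),0); m=np.zeros((482,642),np.uint8)
    cv2.floodFill(g.copy(),m,seed,(0,0,0),(tol,)*3,(tol,)*3,4|cv2.FLOODFILL_FIXED_RANGE|(255<<8)|cv2.FLOODFILL_MASK_ONLY)
    m=cv2.morphologyEx(m[1:-1,1:-1],cv2.MORPH_OPEN,np.ones((5,5))); c=max(cv2.findContours(m,0,1)[0],key=cv2.contourArea)
    q=cv2.approxPolyDP(cv2.convexHull(c),6,True).reshape(-1,2).astype(float); assert len(q)==4,q
    q=np.roll(q,-int(np.argmin(q[:,1])),0); pts=c.reshape(-1,2).astype(float); L=[]
    for i in range(4):
        a,b=q[i],q[(i+1)%4]; d=(b-a)/np.linalg.norm(b-a); t=(pts-a)@d; n=abs((pts-a)@[-d[1],d[0]])
        s=pts[(n<3)&(t>5)&(t<np.linalg.norm(b-a)-5)].astype(np.float32); vx,vy,x,y=cv2.fitLine(s,cv2.DIST_HUBER,0,.01,.01).ravel(); L.append(np.cross([x,y,1],[x+vx,y+vy,1]))
    X=[np.cross(L[i-1],L[i]) for i in range(4)]; return np.array([x[:2]/x[2] for x in X])
def centre(q):
    x=np.cross(np.cross([*q[0],1],[*q[2],1]),np.cross([*q[1],1],[*q[3],1])); return x[:2]/x[2]
def yaw(W):
    d=np.roll(W,-1,0)-W; a=np.unwrap(np.arctan2(d[:,1],d[:,0])*4); return np.degrees(a.mean()/4)%90, np.linalg.norm(d,axis=1)
E
cat > m.py <<'E'
from seg import *
L=lambda n:pickle.load(open(f"pics/{n}.pkl","rb"))
for name,vs,tol in [("B",[("v1",(303,208)),("v2",(165,235))],10),("A",[("v2",(445,137)),("v3",(190,137))],10),("seat",[("v3",(480,102)),("v4",(296,104))],12)]:
    obs=[];Q=[]
    for v,s in vs:
        im,p=L(v); q=corners(im,s,tol); c=centre(q); z=.028 if name!="seat" else .0195
        W=plane(p,q,z); y,sd=yaw(W); print(name,v,"c",plane(p,[c],z)[0].round(4),"yaw",y.round(1),"sides",sd.round(4)); obs.append((p,c)); Q.append(q)
    r=tri(obs); print("  TRI",r[0].round(4),np.round(r[1],2))
    k=min(range(4),key=lambda k:np.ptp((np.roll(Q[1],-k,0)-Q[0]),axis=0).sum()); q1=np.roll(Q[1],-k,0)
    print("  cornersZ",[tri([(obs[0][0],Q[0][i]),(obs[1][0],q1[i])])[0][2].round(4) for i in range(4)])
E
python3 m.py
```

```text
B v1 c [0.4785 0.2981 0.028 ] yaw 82.9 sides [0.0418 0.0416 0.0403 0.0407]
B v2 c [0.4781 0.2986 0.028 ] yaw 83.1 sides [0.0408 0.0403 0.041  0.0416]
  TRI [0.4786 0.298  0.0294] [0.16 0.16]
  cornersZ [np.float64(0.0319), np.float64(0.0314), np.float64(0.0301), np.float64(0.0315)]
A v2 c [0.5308 0.0718 0.028 ] yaw 70.7 sides [0.0414 0.0413 0.041  0.0411]
A v3 c [0.5306 0.0701 0.028 ] yaw 70.7 sides [0.0411 0.0409 0.0411 0.0412]
  TRI [0.5306 0.071  0.0252] [0.03 0.03]
  cornersZ [np.float64(0.0252), np.float64(0.0257), np.float64(0.0251), np.float64(0.0254)]
seat v3 c [ 0.5307 -0.1515  0.0195] yaw 25.2 sides [0.0464 0.0508 0.0475 0.0503]
seat v4 c [ 0.5306 -0.1539  0.0195] yaw 24.9 sides [0.0477 0.0467 0.0465 0.0463]
  TRI [ 0.5307 -0.1536  0.0138] [0.12 0.12]
  cornersZ [np.float64(0.0171), np.float64(0.0158), np.float64(0.0091), np.float64(0.0077)]
```

```bash
cat >> h.py <<'E'
def log():
    o=ctrl.get_obs(); open('qlog.txt','a').write(repr((o['q'].tolist(),o['eef_pos'].tolist(),o['eef_rot'].tolist()))+"\n"); print("t",round(o['time_s'],2),"q",o['q'].round(3),"p",o['eef_pos'].round(4))
def ad(a): return np.array([np.cos(np.radians(a)),np.sin(np.radians(a)),0])
A=np.array([.5307,.071,0]); B=np.array([.4783,.2983,0]); aA,aB=-19.3,-7.
def grasp1(C,a,phi,off=.008,z=-.001):
    s=(.0125-z)/np.cos(np.radians(phi)); R=Rt(a,phi); return C+ad(a)*off+[0,0,.0125]+s*R[:,2],R
E
python3 - <<'E'
from h import *
log(); T,R=grasp1(A,aA,-15); print(T)
delta(T-R[:,2]*.09,R)
# tips in camera
p=P("wrist"); o,d=ray(p,[(195,317),(441,317)]); pos,C=cur(); o=C.T@(o-pos); d=d@C; print("cam",o.round(4))
for k,y in ((0,-.0425),(1,.0425)): print((o+d[k]*(y-o[1])/d[k][1]).round(4))
E
```

```text
t 4.15 q [-5.960e-01 -1.500e-02  1.881e+00  1.000e-03  1.276e+00  1.080e+00] p [ 0.4473 -0.161   0.201 ]
[ 0.53483638  0.06955146 -0.001     ]
D [ 0.0854 -0.233   0.1153] R [ 0.0291 -0.26    0.2297] rows 4.4 1.9
cam [ 0.0761  0.0004 -0.1437]
[ 0.0076 -0.0425 -0.0133]
[ 0.0103  0.0425 -0.0185]
```

```bash
python3 jog.py '[[0.0854,-0.233,0.1153,0.029,-0.26,0.23,1],[0.0854,-0.233,0.1153,0.029,-0.26,0.23,1],[0.0854,-0.233,0.1153,0.029,-0.26,0.23,1],[0.0854,-0.233,0.1153,0.029,-0.26,0.23,1],[0.0854,-0.233,0.1153,0.029,-0.26,0.23,1],[0.0854,-0.233,0.1153,0.029,-0.26,0.23,1]]'
python3 snap.py v5
python3 - <<'E'
from h import *
log(); T,R=grasp1(A,aA,-15); delta(T,R)
E
```

```text
time_s: 4.9
eef_pos: [0.5559, 0.0627, 0.0852]
eef_rot: [-0.021, 0.978, -0.165, -0.129]
wrist_force: [0.2, -0.2, 0.3]
opening: 0.998
grasp_force: 0.0
t 4.95 q [-0.132  0.482  1.555  0.052  1.362  1.757] p [0.5563 0.0611 0.086 ]
D [ 0.0002 -0.0011  0.09  ] R [ 0.0021 -0.0002  0.001 ] rows 1.4 0.0
```

View pics/v5.png

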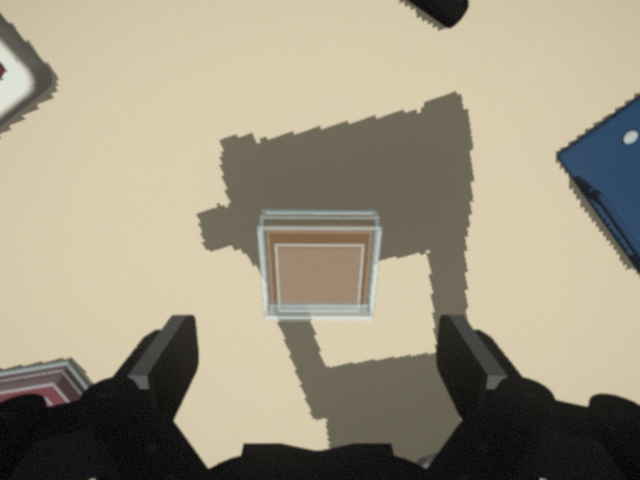

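```bash
python3 jog.py '[[0,-0.001,0.05,0,0,0,1],[0,-0.001,0.07,0,0,0,1],[0,-0.001,0.09,0,0,0,1],[0,-0.001,0.09,0,0,0,1]]'
python3 jog.py '[[0,0,0,0,0,0,0.6],[0,0,0,0,0,0,0.5],[0,0,0,0,0,0,0.5],[0,0,0,0,0,0,0.5],[0,0,0,0,0,0,0.5],[0,0,0,0,0,0,0.5]]'
python3 - <<'E'
from h import *
log(); 
pos,C=cur(); print("d", (C.T@(A+[0,0,.0125]-pos)).round(4))
E
```

```text
time_s: 5.45
eef_pos: [0.5342, 0.068, -0.0017]
eef_rot: [-0.021, 0.977, -0.167, -0.129]
wrist_force: [0.1, -0.4, -0.4]
opening: 1.0
grasp_force: 0.0
time_s: 6.2
eef_pos: [0.537, 0.068, 0.0006]
eef_rot: [-0.021, 0.978, -0.167, -0.127]
wrist_force: [1.0, -1.0, 5.0]
opening: 0.733
grasp_force: 66.3
t 6.2 q [-0.126  0.575  1.626  0.057  1.194  1.756] p [0.537  0.068  0.0006]
d [-0.0098 -0.0008 -0.0097]
```

```bash
python3 jog.py '[[0,0,-0.03,0,0,0,0.5],[0,0,-0.08,0,0,0,0.5],[0,0,-0.12,0,0,0,0.5],[0,0,-0.12,0,0,0,0.5]]'
python3 jog.py '[[0,0,0,0,0.18,0,0.5],[0,0,0,0,0.36,0,0.5],[0,0,0,0,0.54,0,0.5],[0,0,0,0,0.54,0,0.5]]'
cat > fk.py <<'E'
from h import *; from scipy.optimize import least_squares
D=[([1.116,0.181,1.607,0,1.354,-0.206],[.142,.557,.231],None),([.329,.166,1.688,0,1.289,2.006],[.475,.2868,.201],None)]+[eval(l) for l in open('qlog.txt')]
def rz(t): return Ro.from_euler('z',t).as_matrix()
def ry(t): return Ro.from_euler('y',t).as_matrix()
def fk(q,k):
    L2,L3,h,Lt,lat,o3,a=k; R=rz(q[0]); p=R@[0,lat,h]
    R=R@ry(q[1]); p=p+R@[0,0,L2]; R=R@ry(q[2]); p=p+R@[o3,0,L3]; R=R@rz(q[3])@ry(q[4]); return p+R@[a,0,Lt],R@rz(q[5])
k=least_squares(lambda k:np.hstack([fk(q,k)[0]-p for q,p,_ in D]+[1e-3*(k[5:])]),[.4,.4,.2,.2,.118,0,0]).x
if __name__=="__main__": print(k.round(4),[round(1e3*np.linalg.norm(fk(q,k)[0]-p),1) for q,p,_ in D])
E
python3 - <<'E'
from h import *
log(); cv2.imwrite("pics/x.png",ctrl.camera("wrist"))
E
python3 fk.py
```

```text
time_s: 6.7
eef_pos: [0.5678, 0.0576, 0.1189]
eef_rot: [-0.021, 0.978, -0.167, -0.124]
wrist_force: [0.3, 1.1, -1.7]
opening: 0.737
grasp_force: 65.9
time_s: 7.2
eef_pos: [0.5591, 0.0596, 0.1118]
eef_rot: [0.024, 0.977, -0.166, 0.133]
wrist_force: [0.4, -0.3, -0.6]
opening: 0.735
grasp_force: 65.8
t 7.2 q [-0.061  0.153  1.932 -0.106  0.799  1.91 ] p [0.5591 0.0596 0.1118]
[ 4.383e-01  5.145e-01  3.136e-01  3.190e-01  1.177e-01  8.570e-02
 -1.000e-04] [np.float64(0.6), np.float64(0.3), np.float64(0.1), np.float64(0.1), np.float64(0.1), np.float64(0.1)]
```

```bash
cat > ik.py <<'E'
from fk import *
lo=np.array([-2.99,-.89,.3,-1.14,0,-3.12]); hi=np.array([2.99,2.07,2.58,4.28,2.63,3.12])
q,p,w=D[-1]; RT=fk(q,k)[1].T@Ro.from_quat([w[1],w[2],w[3],w[0]]).as_matrix()
def ik(T,R,q0=None):
    best=None
    for q0 in ([-.1,.3,1.9,0,1.2,1.8],[-.3,.3,1.9,.4,.7,1.4],[-.1,.2,1.9,-.5,.7,2.2],[.4,.2,1.9,-.6,1.5,1.5],[-.6,.2,1.9,.6,1.5,1.]):
        s=least_squares(lambda q:np.hstack([(fk(q,k)[0]-T)*5,Ro.from_matrix(R.T@fk(q,k)[1]@RT).as_rotvec()]),np.clip(q0,lo+.01,hi-.01),bounds=(lo,hi))
        if best is None or s.cost<best.cost: best=s
    return best.x.round(2),round(float(np.sqrt(2*best.cost)),4)
E
python3 - <<'E'
from ik import *
def rep(n,G,a,phi,back=.02):
    R=Rt(a,phi); print(n,a,phi,*ik(np.array(G)+R[:,2]*back,R))
for S in ([.53,.07],[.62,.05]):
  for a in (-19.3,0,20):
    for phi in (75,65,55): rep(f"stand{S}",[*S,.04],a,phi)
    for phi in (-40,-25): rep(f"regrip{S}",[*S,.04],a,phi)
for a in (25,-65):
  for phi in (65,50,40): rep("seat",[.5307,-.153,.032],a,phi)
for a in (-7,):
  for phi in (-15,): rep("B",[.478,.298,.02],a,phi)
E
```

```text
stand[0.53, 0.07] -19.3 75 [ 0.18  0.73  2.26  3.68  1.18 -1.65] 0.0
stand[0.53, 0.07] -19.3 65 [ 0.15  0.56  2.3   3.71  0.89 -1.74] 0.0
stand[0.53, 0.07] -19.3 55 [ 0.11  0.41  2.3   3.83  0.59 -1.9 ] 0.0
regrip[0.53, 0.07] -19.3 -40 [-0.16  0.8   1.34  0.12  1.69  1.72] 0.0
regrip[0.53, 0.07] -19.3 -25 [-0.14  0.63  1.53  0.08  1.41  1.74] 0.0
stand[0.53, 0.07] 0 75 [-0.21  0.75  2.37  2.94  1.29 -1.57] 0.0
stand[0.53, 0.07] 0 65 [-0.19  0.55  2.4   2.93  0.95 -1.53] 0.0
stand[0.53, 0.07] 0 55 [-0.17  0.37  2.39  2.89  0.59 -1.46] 0.0
regrip[0.53, 0.07] 0 -40 [-0.07  0.83  1.3  -0.04  1.72  1.51] 0.0
regrip[0.53, 0.07] 0 -25 [-0.07  0.65  1.5  -0.03  1.43  1.51] 0.0
stand[0.53, 0.07] 20 75 [-0.58  0.75  2.36  2.2   1.29 -1.54] 0.0
stand[0.53, 0.07] 20 65 [-0.52  0.55  2.39  2.18  1.01 -1.38] 0.0
stand[0.53, 0.07] 20 55 [-0.45  0.38  2.38  2.06  0.73 -1.16] 0.0
regrip[0.53, 0.07] 20 -40 [ 0.03  0.82  1.3  -0.21  1.69  1.29] 0.0
regrip[0.53, 0.07] 20 -25 [-0.01  0.65  1.5  -0.15  1.41  1.27] 0.0
stand[0.62, 0.05] -19.3 75 [ 0.08  0.75  2.11  3.61  1.05 -1.7 ] 0.0
stand[0.62, 0.05] -
[... 598 characters left out ...]
62, 0.05] 20 75 [-0.48  0.74  2.17  2.25  1.15 -1.38] 0.0
stand[0.62, 0.05] 20 65 [-0.44  0.59  2.18  2.17  0.9  -1.24] 0.0
stand[0.62, 0.05] 20 55 [-0.39  0.47  2.16  2.    0.65 -1.01] 0.0
regrip[0.62, 0.05] 20 -40 [-0.    0.98  1.01 -0.23  1.81  1.24] 0.0
regrip[0.62, 0.05] 20 -25 [-0.03  0.8   1.24 -0.16  1.51  1.23] 0.0
seat 25 65 [-1.06  0.63  2.12  1.47  1.14 -1.15] 0.0
seat 25 50 [-0.95  0.46  2.13  1.29  0.9  -0.85] 0.0
seat 25 40 [-0.86  0.38  2.1   1.08  0.78 -0.58] 0.0
seat -65 65 [-0.25  0.35  2.01 -1.05  0.6   3.12] 0.5208
seat -65 50 [-0.27  0.36  2.02 -0.96  0.56  3.12] 0.2919
seat -65 40 [-0.28  0.37  2.02 -0.91  0.54  3.12] 0.1379
B -7 -15 [0.29 0.59 1.6  0.11 1.19 1.93] 0.0
```

```bash
cat > plan.py <<'E'
from ik import *
def chain(frm,*wps):
    for T,R in wps: delta(T,R,frm); print("    ik",*ik(T,R),np.round(T,4)); frm=(np.array(T),R)
E
python3 - <<'E'
from plan import *
w=eval(open('qlog.txt').readlines()[2])[2]; Rg=Ro.from_quat([w[1],w[2],w[3],w[0]]).as_matrix()
phig=np.degrees(np.arctan2(np.hypot(*Rg[:2,2]),-Rg[2,2])); a=np.degrees(np.arctan2(Rg[1,1],Rg[0,1]))+90
print("phig",phig,a,Rg[:,2],"roll",Rg[2,1])
d=np.array([-.0098,0,-.0097]); S=np.array([.52,.08,0])
def at(z,phi,a,S=S):
    R=Rt(a,phi); return S+[0,0,z]-R@d,R
chain(cur(),at(.14,-10,22),at(.14,35,22),at(.10,75,22),at(.0335,75,22))
E
```

```text
phig 14.757752214906144 -19.391419053436593 [-0.24047132  0.08403773 -0.96701148] roll 0.0005902590702203739
D [-0.0353 -0.0112 -0.0255] R [ 0.038  -0.4273 -0.726 ] rows 0.7 4.5
    ik [-0.02  0.32  1.66 -0.07  1.32  1.19] 0.0 [0.5274 0.083  0.1287]
D [ 0.004  -0.     -0.0098] R [0.     0.7854 0.    ] rows 0.2 4.2
    ik [-0.28 -0.1   2.24  0.67  0.61  0.42] 0.0 [0.5326 0.0851 0.1377]
D [-0.019  -0.      0.0242] R [-0.      0.6981 -0.    ] rows 0.5 3.7
    ik [-0.62  0.44  2.48  2.07  1.19 -1.37] 0.0 [0.531  0.0845 0.107 ]
D [-0.0642  0.      0.0172] R [0. 0. 0.] rows 1.1 0.0
    ik [-0.62  0.73  2.39  2.13  1.3  -1.55] 0.0 [0.531  0.0845 0.0405]
```

```bash
python3 jog.py '[[-0.008,-0.021,-0.018,0.038,-0.427,-0.726,0.5],[-0.008,-0.021,-0.018,0.038,-0.427,-0.726,0.5],[-0.008,-0.021,-0.018,0.038,-0.427,-0.726,0.5],[-0.008,-0.021,-0.018,0.038,-0.427,-0.726,0.5],[-0.008,-0.021,-0.018,0.038,-0.427,-0.726,0.5],[-0.008,-0.021,-0.018,0.038,-0.427,-0.726,0.5]]'
python3 jog.py '[[0.004,0,-0.01,0,0.2,0,0.5],[0.004,0,-0.01,0,0.4,0,0.5],[0.004,0,-0.01,0,0.6,0,0.5],[0.004,0,-0.01,0,0.785,0,0.5],[0.004,0,-0.01,0,0.785,0,0.5],[0.004,0,-0.01,0,0.785,0,0.5]]'
python3 - <<'E'
from plan import *
log(); d=np.array([-.0098,0,-.0097]); S=np.array([.55,.08,0])
def at(z,phi,a,S=S):
    R=Rt(a,phi); return S+[0,0,z]-R@d,R
chain(cur(),at(.10,75.2,22),at(.0335,75.2,22))
E
```

```text
time_s: 8.0
eef_pos: [0.5617, 0.0818, 0.13]
eef_rot: [0.017, 0.978, 0.189, -0.083]
wrist_force: [-1.0, 0.1, -1.2]
opening: 0.737
grasp_force: 65.8
time_s: 8.75
eef_pos: [0.5643, 0.0837, 0.1391]
eef_rot: [-0.057, 0.936, 0.18, 0.297]
wrist_force: [0.0, -1.2, -1.0]
opening: 0.734
grasp_force: 65.8
t 8.75 q [-0.264 -0.021  2.168  0.673  0.588  0.434] p [0.5643 0.0837 0.1391]
D [-0.0208 -0.002   0.0246] R [ 0.0038  0.6975 -0.0013] rows 0.5 3.7
    ik [-0.55  0.46  2.41  2.13  1.16 -1.33] 0.0 [0.561  0.0845 0.107 ]
D [-0.0643  0.      0.017 ] R [0. 0. 0.] rows 1.1 0.0
    ik [-0.55  0.72  2.33  2.18  1.26 -1.5 ] 0.0 [0.561  0.0845 0.0405]
```

```bash
python3 jog.py '[[-0.021,-0.002,0.0246,0.003,0.18,0,0.5],[-0.021,-0.002,0.0246,0.003,0.36,0,0.5],[-0.021,-0.002,0.0246,0.003,0.54,0,0.5],[-0.021,-0.002,0.0246,0.003,0.698,0,0.5],[-0.021,-0.002,0.0246,0.003,0.698,0,0.5],[-0.021,-0.002,0.0246,0.003,0.698,0,0.5],[-0.021,-0.002,0.0246,0.003,0.698,0,0.5],[-0.021,-0.002,0.0246,0.003,0.698,0,0.5]]'
python3 - <<'E'
from plan import *
log(); d=np.array([-.0098,0,-.0097]); S=np.array([.55,.08,0])
def at(z,phi,a,S=S):
    R=Rt(a,phi); return S+[0,0,z]-R@d,R
chain(cur(),at(.0335,75.2,22))
E
```

```text
time_s: 9.75
eef_pos: [0.5617, 0.0851, 0.1056]
eef_rot: [-0.118, 0.778, 0.151, 0.598]
wrist_force: [0.6, 0.6, -0.6]
opening: 0.739
grasp_force: 65.9
t 9.75 q [-0.551  0.462  2.406  2.124  1.159 -1.328] p [0.5617 0.0851 0.1056]
D [-0.0631  0.0005  0.0158] R [-0.0031  0.0004 -0.0024] rows 1.0 0.0
    ik [-0.55  0.72  2.33  2.18  1.26 -1.5 ] 0.0 [0.561  0.0845 0.0405]
```

```bash
python3 jog.py '[[-0.05,0,0.0125,0,0,0,0.5],[-0.063,0,0.0158,0,0,0,0.5],[-0.063,0,0.0158,0,0,0,0.5]]'
python3 jog.py '[[-0.001,0,0.0003,0,0,0,0.5],[-0.002,0,0.0005,0,0,0,0.5],[-0.002,0,0.0005,0,0,0,0.5]]'
python3 - <<'E'
from h import *
log()
s=ctrl.camera("scene")[180:340,240:400]; t=ctrl.camera("top")[200:320,260:380]; w=ctrl.camera("wrist")
cv2.imwrite("pics/m2.png",np.hstack([cv2.resize(s,(300,300)),cv2.resize(t,(300,300)),cv2.resize(w,(200,300))]))
E
```

```text
time_s: 10.12
eef_pos: [0.5617, 0.0849, 0.0417]
eef_rot: [-0.118, 0.777, 0.152, 0.599]
wrist_force: [0.9, 0.1, -1.1]
opening: 0.733
grasp_force: 65.9
time_s: 10.5
eef_pos: [0.5611, 0.0845, 0.041]
eef_rot: [-0.116, 0.777, 0.153, 0.6]
wrist_force: [-0.1, 0.0, -1.3]
opening: 0.732
grasp_force: 65.9
t 10.5 q [-0.553  0.724  2.329  2.183  1.263 -1.499] p [0.5611 0.0845 0.041 ]
```

View pics/m2.png

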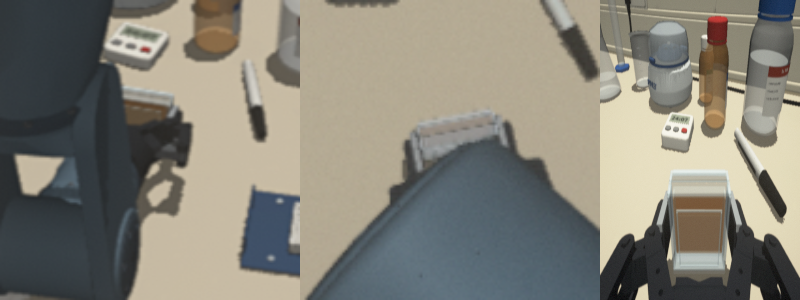

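```bash
python3 jog.py '[[-0.001,0,0.0003,0,0,0,0.5],[-0.0015,0,0.0004,0,0,0,0.5],[-0.0015,0,0.0004,0,0,0,0.5]]'
python3 jog.py '[[-0.001,0,0.0003,0,0,0,0.5],[-0.0015,0,0.0004,0,0,0,0.5],[-0.0015,0,0.0004,0,0,0,0.5]]'
```

```text
time_s: 11.02
eef_pos: [0.5607, 0.0846, 0.0388]
eef_rot: [-0.116, 0.777, 0.152, 0.6]
wrist_force: [-0.5, 0.3, 3.5]
opening: 0.735
grasp_force: 66.1
time_s: 11.4
eef_pos: [0.5609, 0.0847, 0.0388]
eef_rot: [-0.117, 0.776, 0.152, 0.601]
wrist_force: [-7.1, -3.3, 13.7]
opening: 0.736
grasp_force: 67.2
```

```bash
python3 jog.py '[[0.0012,0,-0.0003,0,0,0,0.5],[0.0012,0,-0.0003,0,0,0,0.5],[0.0012,0,-0.0003,0,0,0,0.75],[0.0012,0,-0.0003,0,0,0,1],[0.0012,0,-0.0003,0,0,0,1],[0.0012,0,-0.0003,0,0,0,1]]'
python3 jog.py '[[0,0,-0.03,0,0,0,1],[0,0,-0.06,0,0,0,1],[0,0,-0.1,0,0,0,1],[0.04,0,-0.1,0,0,0,1],[0.09,0,-0.09,0,0,0,1],[0.14,0,-0.08,0,0,0,1]]'
python3 - <<'E'
from plan import *
log(); d=np.array([-.0098,0,-.0097]); R=Rt(22,75.2); D=np.array([.5609,.0847,.0388])+R@d; print("D",D)
def g(phi,back): R=Rt(22,phi); return D*[1,1,0]+[0,0,.032]+R[:,2]*(.021-back),R
chain(cur(),g(20,.17),g(-30,.11),g(-30,0))
E
```

```text
time_s: 12.15
eef_pos: [0.5606, 0.0847, 0.0379]
eef_rot: [-0.116, 0.777, 0.152, 0.599]
wrist_force: [0.2, 0.6, 0.2]
opening: 1.002
grasp_force: 0.0
time_s: 12.9
eef_pos: [0.52, 0.0667, 0.1882]
eef_rot: [-0.116, 0.779, 0.15, 0.598]
wrist_force: [0.0, -1.6, 0.1]
opening: 0.999
grasp_force: 0.0
t 12.9 q [-0.719  0.016  2.565  1.836  1.104 -1.01 ] p [0.52   0.0667 0.1882]
D [0.54988361 0.08024909 0.03180295]
D [-0.0203 -0.0014 -0.0134] R [ 6.000e-04 -9.614e-01 -2.200e-03] rows 0.4 5.1
    ik [-0.25 -0.13  2.1   0.26  0.91  0.81] 0.0 [0.5026 0.0612 0.172 ]
D [ 0.0682 -0.      0.0918] R [-0.     -0.8727  0.    ] rows 1.8 4.6
    ik [ 0.05  0.73  1.19 -0.17  1.72  1.26] 0.0 [0.5911 0.0969 0.1091]
D [0.   0.   0.11] R [0. 0. 0.] rows 1.8 0.0
    ik [ 0.03  0.75  1.37 -0.18  1.51  1.27] 0.0 [0.5401 0.0763 0.0138]
```

```bash
python3 jog.py '[[0,0,-0.02,0,-0.18,0,1],[0,0,-0.02,0,-0.36,0,1],[0,0,-0.02,0,-0.54,0,1],[-0.01,-0.001,-0.02,0,-0.72,0,1],[-0.02,-0.001,-0.013,0,-0.96,0,1],[-0.02,-0.001,-0.013,0,-0.96,0,1],[-0.02,-0.001,-0.013,0,-0.96,0,1],[-0.02,-0.001,-0.013,0,-0.96,0,1],[-0.02,-0.001,-0.013,0,-0.96,0,1]]'
python3 jog.py '[[0.06,0,0.04,0,-0.2,0,1],[0.068,0,0.06,0,-0.4,0,1],[0.068,0,0.08,0,-0.6,0,1],[0.068,0,0.0918,0,-0.8,0,1],[0.068,0,0.0918,0,-0.873,0,1],[0.068,0,0.0918,0,-0.873,0,1]]'
python3 snap.py v6
python3 - <<'E'
from plan import *
log(); D=np.array([.5499,.0802,.032])
def g(phi,back): R=Rt(22,phi); return D*[1,1,0]+[0,0,.032]+R[:,2]*(.021-back),R
chain(cur(),g(-30,0))
E
```

```text
time_s: 14.02
eef_pos: [0.5018, 0.0625, 0.1704]
eef_rot: [-0.034, 0.966, 0.189, 0.172]
wrist_force: [0.3, 0.4, -1.1]
opening: 0.999
grasp_force: 0.0
time_s: 14.78
eef_pos: [0.5898, 0.0977, 0.1041]
eef_rot: [0.048, 0.947, 0.186, -0.256]
wrist_force: [-0.5, -0.2, -0.9]
opening: 0.997
grasp_force: 0.0
t 14.82 q [ 0.053  0.729  1.195 -0.164  1.716  1.254] p [0.5902 0.0975 0.1061]
D [-0.001   0.001   0.1071] R [-0.0007 -0.0007  0.003 ] rows 1.7 0.0
    ik [ 0.03  0.75  1.37 -0.18  1.51  1.27] 0.0 [0.5402 0.0763 0.0138]
```

View pics/v6.png

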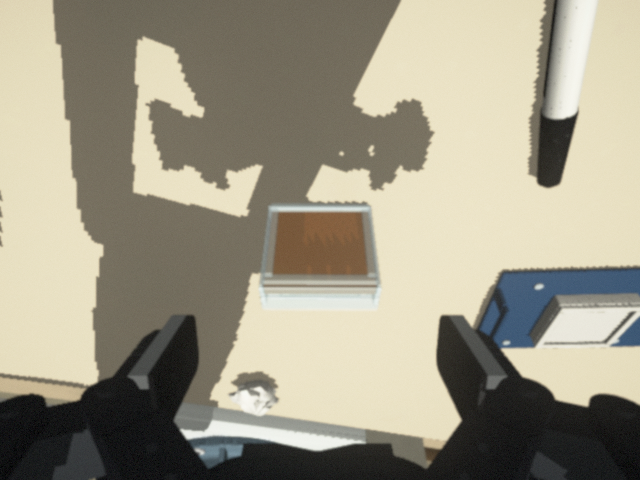

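```bash
python3 jog.py '[[-0.001,0.001,0.05,0,0,0,1],[-0.001,0.001,0.09,0,0,0,1],[-0.001,0.001,0.107,0,0,0,1],[-0.001,0.001,0.107,0,0,0,1],[-0.001,0.001,0.107,0,0,0,0.5],[-0.001,0.001,0.107,0,0,0,0.5],[-0.001,0.001,0.107,0,0,0,0.5],[-0.001,0.001,0.107,0,0,0,0.5],[-0.001,0.001,0.107,0,0,0,0.5]]'
python3 - <<'E'
from seg import *; from h import log
log()
L=lambda n:pickle.load(open(f"pics/{n}.pkl","rb"))
obs={}
for v,ds in (("v3",[(510,16),(397,88),(552,118),(445,181)]),("v4",[(318,18),(216,88),(374,122),(275,181)])):
    im,p=L(v); h=cv2.cvtColor(im,cv2.COLOR_BGR2HSV); g=((h[...,1]<90)&(h[...,2]>130)).astype(np.uint8)
    n,lab,st,ce=cv2.connectedComponentsWithStats(g); pts=[]
    for x,y in ds:
        i=min((i for i in range(1,n) if 8<st[i,4]<150),key=lambda i:np.hypot(*(ce[i]-[x,y]))); pts.append(ce[i]); 
    pts=np.array(pts); W=plane(p,pts,.006); obs[v]=(p,pts)
    print(v,pts.round(1).tolist(),"\n ",W.mean(0).round(4),"edges",[ (np.linalg.norm(W[i]-W[j]).round(4),np.degrees(np.arctan2(*(W[j]-W[i])[[1,0]])).round(1)) for i,j in ((0,2),(1,3),(0,1),(2,3))])
    big=max(range(1,n),key=lambda i: st[i,4] if 300<st[i,4]<9000 and np.hypot(*(ce[i]-pts.mean(0)))<30 else 0); c=cv2.findContours((lab==big).astype(np.uint8),0,1)[0]
    q=cv2.approxPolyDP(cv2.convexHull(max(c,key=cv2.contourArea)),6,True).reshape(-1,2); W=plane(p,q,.0195); print("  seat outer",len(q),W.mean(0).round(4),yaw(W) if len(q)==4 else q.tolist())
print([tri([(obs[v][0],obs[v][1][i]) for v in obs])[0].round(4) for i in range(4)])
E
```

```text
time_s: 15.95
eef_pos: [0.5441, 0.0765, 0.0189]
eef_rot: [0.051, 0.949, 0.185, -0.251]
wrist_force: [1.6, -0.4, 6.6]
opening: 0.741
grasp_force: 66.1
t 15.95 q [ 0.028  0.745  1.369 -0.178  1.516  1.267] p [0.5441 0.0765 0.0189]
v3 [[510.4, 16.0], [397.8, 87.4], [553.4, 119.4], [445.8, 181.0]] 
  [ 0.5316 -0.1551  0.006 ] edges [(np.float64(0.0848), np.float64(-154.6)), (np.float64(0.0848), np.float64(-154.8)), (np.float64(0.0926), np.float64(115.2)), (np.float64(0.0928), np.float64(115.2))]
  seat outer 4 [ 0.5312 -0.1543  0.0195] (np.float64(25.241730925986502), array([0.05973754, 0.05829753, 0.05948223, 0.05957221]))
v4 [[318.7, 17.1], [216.1, 87.4], [374.3, 120.3], [276.4, 181.4]] 
  [ 0.5315 -0.154   0.006 ] edges [(np.float64(0.0847), np.float64(-154.7)), (np.float64(0.085), np.float64(-154.7)), (np.float64(0.0927), np.float64(115.3)), (np.float64(0.0926), np.float64(115.4))]
  seat outer 4 [ 0.5313 -0.1539  0.0195] (np.float64(24.478405238081706), array([0.05956736, 0.05899532, 0.05950564, 0.05965538]))
[array([ 0.5892, -0.1777,  0.0085]), array([ 0.55  , -0.0946,  0.0086]), array([ 0.5131, -0.2136,  0.0088]), array([ 0.4737, -0.1306,  0.008 ])]
```

```bash
python3 - <<'E'
from fk import *
for q,p,w in D: print((fk(q,k)[0]-p).round(4),np.round(p,4))
E
python3 jog.py '[[0,0,0,0,0,0,0.5]]'; python3 - <<'E'
from h import *
log()
E
```

```text
[-0.0006  0.0003  0.0002] [0.142 0.557 0.231]
[-0.     -0.0002 -0.0002] [0.475  0.2868 0.201 ]
[-0.     -0.0001 -0.    ] [ 0.4473 -0.161   0.201 ]
[ 0.     -0.0001 -0.    ] [0.5563 0.0611 0.086 ]
[-0.     -0.0001 -0.    ] [0.537  0.068  0.0006]
[ 0.     -0.0001 -0.    ] [0.5591 0.0596 0.1118]
[ 0. -0. -0.] [0.5643 0.0837 0.1391]
[-0. -0.  0.] [0.5617 0.0851 0.1056]
[-0. -0.  0.] [0.5611 0.0845 0.041 ]
[-0. -0.  0.] [0.52   0.0667 0.1882]
[ 0.     -0.0001  0.    ] [0.5902 0.0975 0.1061]
[ 0.     -0.0001 -0.    ] [0.5441 0.0765 0.0189]
time_s: 16.08
eef_pos: [0.5441, 0.0766, 0.0189]
eef_rot: [0.051, 0.949, 0.185, -0.251]
wrist_force: [1.5, -0.5, 7.6]
opening: 0.739
grasp_force: 66.1
t 16.07 q [ 0.028  0.745  1.369 -0.178  1.516  1.267] p [0.5441 0.0766 0.0189]
```

```bash
cat > place.py <<'E'
from plan import *
SEAT=np.array([.5314,-.1542,0]); YS=25.25
def ana(R): return np.degrees(np.arctan2(R[1,1],R[0,1]))+90, np.degrees(np.arctan2(R[:2,2]@ad(np.degrees(np.arctan2(R[1,1],R[0,1]))+90)[:2],-R[2,2]))
E
python3 - <<'E'
from place import *
p,R=cur(); a,ph=ana(R); D0=np.array([.5499,.0802,.032]); d=R.T@(D0-p); print(a,ph,d.round(4)); d[1]=0
import json; json.dump(dict(d=d.tolist(),ph=ph),open("g1.json","w"))
def at(C,z,f,a): R=Rt(a,f); return C*[1,1,0]+[0,0,z]-R@d,R
F=ph+90
chain((p,R),at(D0,.15,ph,a),at(D0+[0,-.1,0],.15,0,24),at(SEAT,.15,35,YS),at(SEAT,.12,F,YS),at(SEAT,.05,F,YS),at(SEAT,.032,F,YS))
E
```

```text
22.169723623901177 -29.63796516988445 [-0.0006 -0.0011 -0.0147]
D [-0.0584 -0.0008 -0.1026] R [ 0.003  -0.     -0.0017] rows 1.9 0.0
    ik [ 0.03  0.59  1.35 -0.18  1.69  1.23] 0.0 [0.5437 0.0777 0.1369]
D [-0.0256  0.0926  0.0164] R [-0.0083  0.5172 -0.0312] rows 1.6 2.8
    ik [-0.25  0.23  1.75  0.    1.16  0.9 ] 0.0 [ 0.5505 -0.0195  0.1353]
D [-0.0632  0.1151 -0.003 ] R [ 0.0067  0.6108 -0.0211] rows 2.1 3.3
    ik [-0.82  0.08  2.06  0.74  0.94 -0.13] 0.0 [ 0.5395 -0.1504  0.1383]
D [-0.011  -0.      0.0229] R [0.     0.4427 0.    ] rows 0.4 2.4
    ik [-1.04  0.31  2.18  1.3   1.12 -0.83] 0.0 [ 0.5433 -0.1486  0.1133]
D [-0.0608  0.      0.0346] R [0. 0. 0.] rows 1.1 0.0
    ik [-1.04  0.51  2.15  1.39  1.08 -1.02] 0.0 [ 0.5433 -0.1486  0.0433]
D [-0.0156  0.      0.0089] R [0. 0. 0.] rows 0.3 0.0
    ik [-1.04  0.56  2.13  1.41  1.07 -1.06] 0.0 [ 0.5433 -0.1486  0.0253]
```

```bash
python3 jog.py '[[-0.02,0,-0.035,0,0,0,0.5],[-0.045,0,-0.08,0,0,0,0.5],[-0.058,0,-0.103,0,0,0,0.5],[-0.058,0,-0.103,0,0,0,0.5]]'
python3 jog.py '[[-0.013,0.045,0.008,0,0.17,-0.01,0.5],[-0.026,0.093,0.016,-0.008,0.34,-0.03,0.5],[-0.026,0.093,0.016,-0.008,0.517,-0.03,0.5],[-0.026,0.093,0.016,-0.008,0.517,-0.03,0.5]]'
python3 jog.py '[[-0.02,0.05,0,0,0.18,-0.01,0.5],[-0.045,0.1,0,0,0.36,-0.02,0.5],[-0.063,0.115,-0.003,0.007,0.54,-0.02,0.5],[-0.063,0.115,-0.003,0.007,0.611,-0.02,0.5],[-0.063,0.115,-0.003,0.007,0.611,-0.02,0.5],[-0.063,0.115,-0.003,0.007,0.611,-0.02,0.5]]'
python3 jog.py '[[-0.011,0,0.023,0,0.18,0,0.5],[-0.011,0,0.023,0,0.36,0,0.5],[-0.011,0,0.023,0,0.443,0,0.5],[-0.011,0,0.023,0,0.443,0,0.5],[-0.011,0,0.023,0,0.443,0,0.5]]'
python3 snap.py v7
cat > pl.py <<'E'
from place import *; import json,sys
g=json.load(open(sys.argv[1])); d=np.array(g['d']); F=g['ph']+90
def at(C,z,f,a): R=Rt(a,f); return C*[1,1,0]+[0,0,z]-R@d,R
log(); p,R=cur(); print("dish at",(p+R@d).round(4),"ana",np.round(ana(R),2),"want",YS,round(F,2))
chain((p,R),*[at(SEAT,float(z),F,YS) for z in sys.argv[2:]])
E
python3 pl.py g1.json .05 .04 .032
```

```text
time_s: 16.58
eef_pos: [0.545, 0.0772, 0.1378]
eef_rot: [0.051, 0.949, 0.185, -0.249]
wrist_force: [-0.2, 0.7, -0.6]
opening: 0.741
grasp_force: 65.9
time_s: 17.08
eef_pos: [0.5461, -0.0214, 0.1326]
eef_rot: [0.0, 0.979, 0.205, -0.004]
wrist_force: [-0.3, 1.0, -1.1]
opening: 0.742
grasp_force: 66.0
time_s: 17.82
eef_pos: [0.5391, -0.1509, 0.1374]
eef_rot: [-0.065, 0.932, 0.208, 0.29]
wrist_force: [0.2, 0.0, -0.7]
opening: 0.742
grasp_force: 66.1
time_s: 18.45
eef_pos: [0.543, -0.1492, 0.1126]
eef_rot: [-0.109, 0.845, 0.19, 0.488]
wrist_force: [0.6, -0.1, -0.2]
opening: 0.738
grasp_force: 66.1
t 18.5 q [-1.04   0.304  2.179  1.295  1.112 -0.826] p [ 0.5431 -0.1494  0.1131]
dish at [ 0.5312 -0.1549  0.1199] ana [25.27 60.02] want 25.25 60.36
D [-0.0602 -0.0008  0.0353] R [0.001  0.0059 0.0025] rows 1.1 0.0
    ik [-1.04  0.51  2.15  1.39  1.08 -1.02] 0.0 [ 0.5433 -0.1486  0.0433]
D [-0.0087  0.      0.0049] R [0. 0. 0.] rows 0.2 0.0
    ik [-1.04  0.54  2.14  1.4   1.07 -1.04] 0.0 [ 0.5433 -0.1486  0.0333]
D [-0.007  0.     0.004] R [0. 0. 0.] rows 0.1 0.0
    ik [-1.04  0.56  2.13  1.41  1.07 -1.06] 0.0 [ 0.5433 -0.1486  0.0253]
```

```bash
python3 jog.py '[[-0.04,0,0.023,0,0.006,0.002,0.5],[-0.06,-0.001,0.035,0,0.006,0.002,0.5],[-0.069,-0.001,0.04,0,0.006,0.002,0.5],[-0.069,-0.001,0.04,0,0.006,0.002,0.5],[-0.069,-0.001,0.04,0,0.006,0.002,0.5]]'
python3 pl.py g1.json .036 .032
```

```text
time_s: 19.12
eef_pos: [0.5426, -0.1491, 0.0337]
eef_rot: [-0.109, 0.843, 0.188, 0.492]
wrist_force: [0.3, 0.1, -0.5]
opening: 0.741
grasp_force: 66.1
t 19.12 q [-1.045  0.538  2.143  1.4    1.075 -1.045] p [ 0.5426 -0.1491  0.0337]
dish at [ 0.5307 -0.1547  0.0404] ana [25.08 60.49] want 25.25 60.36
D [-0.0034 -0.0002  0.0029] R [ 0.0032 -0.0023 -0.0005] rows 0.1 0.0
    ik [-1.04  0.55  2.14  1.4   1.07 -1.05] 0.0 [ 0.5433 -0.1486  0.0293]
D [-0.0035  0.      0.002 ] R [0. 0. 0.] rows 0.1 0.0
    ik [-1.04  0.56  2.13  1.41  1.07 -1.06] 0.0 [ 0.5433 -0.1486  0.0253]
```

```bash
python3 jog.py '[[-0.002,0,0.0015,0.002,-0.002,0,0.5],[-0.0035,0,0.003,0.002,-0.002,0,0.5],[-0.0035,0,0.003,0.002,-0.002,0,0.5]]'
python3 jog.py '[[-0.002,0,0.001,0,0,0,0.5],[-0.0035,0,0.002,0,0,0,0.5],[-0.0035,0,0.002,0,0,0,0.5]]'
python3 pl.py g1.json .032 .031
```

```text
time_s: 19.5
eef_pos: [0.5428, -0.1484, 0.0281]
eef_rot: [-0.11, 0.844, 0.188, 0.491]
wrist_force: [-0.1, 0.3, -0.5]
opening: 0.739
grasp_force: 66.1
time_s: 19.88
eef_pos: [0.5434, -0.1483, 0.0256]
eef_rot: [-0.11, 0.843, 0.188, 0.492]
wrist_force: [-4.8, -0.4, 12.5]
opening: 0.742
grasp_force: 67.5
t 19.88 q [-1.043  0.564  2.135  1.41   1.074 -1.063] p [ 0.5434 -0.1483  0.0256]
dish at [ 0.5315 -0.1539  0.0323] ana [25.17 60.6 ] want 25.25 60.36
D [-0.0004  0.0002  0.    ] R [ 0.0006 -0.0042 -0.0017] rows 0.0 0.0
    ik [-1.04  0.56  2.13  1.41  1.07 -1.06] 0.0 [ 0.5433 -0.1486  0.0253]
D [-0.0009  0.      0.0005] R [0. 0. 0.] rows 0.0 0.0
    ik [-1.04  0.57  2.13  1.41  1.07 -1.06] 0.0 [ 0.5433 -0.1486  0.0243]
```

```bash
python3 jog.py '[[0.001,0,-0.0006,0,0,0,0.5],[0.001,0,-0.0006,0,0,0,0.7],[0.001,0,-0.0006,0,0,0,1],[0.001,0,-0.0006,0,0,0,1],[0.001,0,-0.0006,0,0,0,1],[0.001,0,-0.0006,0,0,0,1]]'
python3 jog.py '[[0,0,-0.03,0,0,0,1],[0,0,-0.06,0,0,0,1],[0,0,-0.1,0,0,0,1],[0.02,0,-0.12,0,0,0,1],[0.03,0,-0.13,0,-0.1,0,1],[0.04,0,-0.14,0,-0.2,0,1]]'
python3 - <<'E'
from plan import *
log()
s=ctrl.camera("scene")[240:360,350:470]; t=ctrl.camera("top")[230:340,370:480]; w=ctrl.camera("wrist")
cv2.imwrite("pics/top_s1.png",ctrl.camera("top"))
cv2.imwrite("pics/m3.png",np.hstack([cv2.resize(s,(240,240),interpolation=3),cv2.resize(t,(240,240),interpolation=3),cv2.resize(w,(320,240))]))
p,R=cur(); H,RB=grasp1(B,aB,-15,z=.001); chain((p,R),(np.array([.45,-.02,.22]),Rt(20,0)),(np.array([.45,.15,.2]),Rt(0,-10)),(H-RB[:,2]*.09,RB),(H,RB))
E
```

```text
time_s: 20.62
eef_pos: [0.5427, -0.1482, 0.0251]
eef_rot: [-0.11, 0.844, 0.188, 0.49]
wrist_force: [0.5, -0.3, -0.5]
opening: 0.997
grasp_force: 0.0
time_s: 21.38
eef_pos: [0.45, -0.1923, 0.1295]
eef_rot: [-0.09, 0.889, 0.197, 0.402]
wrist_force: [0.4, -0.6, 0.3]
opening: 0.999
grasp_force: 0.0
t 21.38 q [-1.22   0.078  2.233  0.954  1.163 -0.64 ] p [ 0.45   -0.1923  0.1295]
D [ 0.1158 -0.1555 -0.0049] R [-0.0388 -0.8539  0.0855] rows 3.1 4.6
    ik [-0.31 -0.1   1.92 -0.    1.32  0.91] 0.0 [ 0.45 -0.02  0.22]
D [ 0.0581 -0.1597  0.02  ] R [ 0.0305 -0.1728  0.3482] rows 2.7 2.1
    ik [0.06 0.11 1.76 0.01 1.44 1.63] 0.0 [0.45 0.15 0.2 ]
D [ 0.0749 -0.1449  0.1006] R [ 0.0265 -0.0872  0.1193] rows 3.1 0.8
    ik [0.27 0.51 1.5  0.1  1.37 1.93] 0.0 [0.5063 0.2949 0.0879]
D [-0.    0.    0.09] R [0. 0. 0.] rows 1.4 0.0
    ik [0.28 0.61 1.57 0.11 1.21 1.93] 0.0 [0.4832 0.2977 0.001 ]
```

View pics/m3.png

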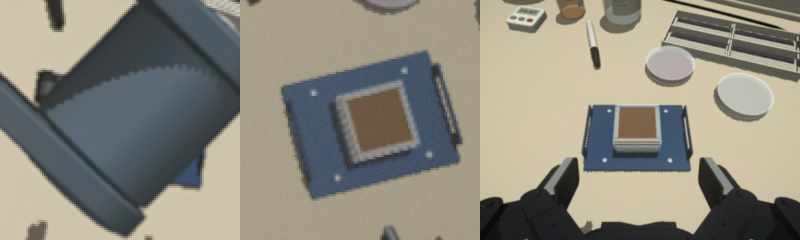

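```bash
python3 - <<'E'
from plan import *
p,R=cur(); H,RB=grasp1(B,aB,-15,z=.001); chain((p,R),(np.array([.47,-.2,.22]),Rt(22,0)),(np.array([.46,-.05,.22]),Rt(15,0)),(np.array([.45,.15,.2]),Rt(0,-10)),(H-RB[:,2]*.09,RB))
E
```

```text
D [ 0.0773  0.0158 -0.049 ] R [-0.0238 -0.8543  0.0527] rows 1.5 4.6
    ik [-0.63  0.05  1.78 -0.    1.32  0.55] 0.0 [ 0.47 -0.2   0.22]
D [ 0.0469 -0.1428  0.    ] R [0.     0.     0.1222] rows 2.4 0.6
    ik [-0.37 -0.07  1.89 -0.    1.32  0.94] 0.0 [ 0.46 -0.05  0.22]
D [ 0.0421 -0.1958  0.02  ] R [ 0.0228 -0.1735  0.2611] rows 3.2 1.7
    ik [0.06 0.11 1.76 0.01 1.44 1.63] 0.0 [0.45 0.15 0.2 ]
D [ 0.0749 -0.1449  0.1006] R [ 0.0265 -0.0872  0.1193] rows 3.1 0.8
    ik [0.27 0.51 1.5  0.1  1.37 1.93] 0.0 [0.5063 0.2949 0.0879]
```

```bash
python3 jog.py '[[0.04,0.008,-0.03,0,-0.18,0,1],[0.077,0.016,-0.049,0,-0.36,0,1],[0.077,0.016,-0.049,0,-0.54,0,1],[0.077,0.016,-0.049,-0.024,-0.72,0.05,1],[0.077,0.016,-0.049,-0.024,-0.854,0.05,1],[0.077,0.016,-0.049,-0.024,-0.854,0.05,1],[0.077,0.016,-0.049,-0.024,-0.854,0.05,1]]'
python3 snap.py v8
python3 jog.py '[[0.047,-0.143,0,0,0,0.122,1],[0.047,-0.143,0,0,0,0.122,1],[0.047,-0.143,0,0,0,0.122,1],[0.047,-0.143,0,0,0,0.122,1]]'
python3 snap.py v9
python3 jog.py '[[0.042,-0.196,0.02,0.023,-0.173,0.261,1],[0.042,-0.196,0.02,0.023,-0.173,0.261,1],[0.042,-0.196,0.02,0.023,-0.173,0.261,1],[0.042,-0.196,0.02,0.023,-0.173,0.261,1],[0.042,-0.196,0.02,0.023,-0.173,0.261,1]]'
cat > top2.py <<'E'
from seg import *; import sys
L=lambda n:pickle.load(open(f"pics/{n}.pkl","rb")); obs=[];Q=[]
z=float(sys.argv[3]); lo,hi=eval(sys.argv[4])
for v in sys.argv[1:3]:
    im,p=L(v); h=cv2.cvtColor(im,cv2.COLOR_BGR2HSV)
    m=((h[...,0]>=lo)&(h[...,0]<=hi)&(h[...,1]>90)).astype(np.uint8) if lo<hi else (((h[...,0]>=lo)|(h[...,0]<=hi))&(h[...,1]>60)).astype(np.uint8)
    m[330:]=0; n,lab,st,ce=cv2.connectedComponentsWithStats(cv2.morphologyEx(m,cv2.MORPH_OPEN,np.ones((3,3))))
    V=np.array(p['view']); f=240/np.tan(np.radians(p['fovy'])/2); X=V@[.5314,-.1542,z,1]; e=np.array([p['cx']-f*X[0]/X[2],p['cy']+f*X[1]/X[2]])
    i=min((i for i in range(1,n) if st[i,4]>700),key=lambda i:np.hypot(*(ce[i]-e))); print(v,"expected",e.round(1),"found",ce[i].round(1),st[i].tolist(),"hsv",h[int(e[1]),int(e[0])])
    c=max(cv2.findContours((lab==i).astype(np.uint8),0,1)[0],key=cv2.contourArea); q=cv2.approxPolyDP(cv2.convexHull(c),6,True).reshape(-1,2).astype(float)
    if len(q)!=4: print(q.tolist()); q=cv2.boxPoints(cv2.minAreaRect(c))
    q=q[np.argsort(np.arctan2(*(q-q.mean(0)).T[::-1]))]; W=plane(p,q,z); print("  c@z",plane(p,[centre(q)],z)[0].round(4),"yaw",yaw(W)[0].round(1),yaw(W)[1].round(4)); obs.append((p,centre(q))); Q.append(q)
print("TRI",tri(obs)[0].round(4),[tri([(obs[0][0],Q[0][i]),(obs[1][0],Q[1][i])])[0][2].round(4) for i in range(4)])
E
python3 top2.py v8 v9 .0445 '(5,18)'; python3 - <<'E'
from h import *
import os
exec("from plan import *")
log(); H,RB=grasp1(B,aB,-15,z=.001); chain(cur(),(H-RB[:,2]*.09,RB))
E
```

```text
time_s: 22.45
eef_pos: [0.4688, -0.1998, 0.2171]
eef_rot: [-0.003, 0.981, 0.192, -0.001]
wrist_force: [0.6, 0.3, -0.6]
opening: 0.997
grasp_force: 0.0
time_s: 23.0
eef_pos: [0.4587, -0.0498, 0.219]
eef_rot: [-0.001, 0.991, 0.132, -0.0]
wrist_force: [-0.1, -0.4, 0.7]
opening: 0.998
grasp_force: 0.0
time_s: 23.68
eef_pos: [0.4494, 0.1494, 0.1989]
eef_rot: [-0.0, 0.996, 0.001, -0.088]
wrist_force: [-0.0, 0.3, -0.0]
opening: 0.999
grasp_force: 0.0
v8 expected [291.2 114.1] found [292.8 114.5] [258, 79, 69, 72, 4469] hsv [ 14 107 124]
  c@z [ 0.5306 -0.1557  0.0445] yaw 25.1 [0.0469 0.0476 0.047  0.0472]
v9 expected [471.1 158.8] found [474.7 158.5] [441, 122, 67, 74, 4071] hsv [ 14 109 122]
  c@z [ 0.5312 -0.1566  0.0445] yaw 25.2 [0.0472 0.0468 0.047  0.047 ]
TRI [ 0.5309 -0.1558  0.0467] [np.float64(0.0461), np.float64(0.0467), np.float64(0.0459), np.float64(0.0462)]
t 23.68 q [0.062 0.11  1.765 0.012 1.441 1.628] p [0.4494 0.1494 0.1989]
D [ 0.0757 -0.1452  0.0994] R [ 0.0258 -0.0858  0.1213] rows 3.1 0.8
    ik [0.27 0.51 1.5  0.1  1.37 1.93] 0.0 [0.5063 0.2949 0.0879]
```

```bash
cat > dots.py <<'E'
from seg import *; import sys
L=lambda n:pickle.load(open(f"pics/{n}.pkl","rb")); O=[]
Dw=np.array([[.5892,-.1777],[.55,-.0946],[.5131,-.2136],[.4737,-.1306]])
for v in sys.argv[1:3]:
    im,p=L(v); h=cv2.cvtColor(im,cv2.COLOR_BGR2HSV); n,lab,st,ce=cv2.connectedComponentsWithStats(((h[...,1]<90)&(h[...,2]>130)).astype(np.uint8)); V=np.array(p['view']); f=240/np.tan(np.radians(p['fovy'])/2); r=[]
    for w in Dw:
        X=V@[*w,.006,1]; e=np.array([p['cx']-f*X[0]/X[2],p['cy']+f*X[1]/X[2]]); i=min((i for i in range(1,n) if 8<st[i,4]<150),key=lambda i:np.hypot(*(ce[i]-e))); r.append(ce[i] if np.hypot(*(ce[i]-e))<9 else [np.nan]*2)
    r=np.array(r); print(v,r.round(0).tolist(),plane(p,r,.006).mean(0).round(4)); O.append((p,r))
for i in range(4):
    if not np.isnan(O[0][1][i]).any() and not np.isnan(O[1][1][i]).any(): print(tri([(p,r[i]) for p,r in O])[0].round(4))
E
python3 dots.py v8 v9
python3 jog.py '[[0.04,-0.07,0.03,0.025,-0.085,0.12,1],[0.076,-0.12,0.06,0.025,-0.085,0.12,1],[0.076,-0.145,0.099,0.025,-0.085,0.12,1],[0.076,-0.145,0.099,0.025,-0.085,0.12,1],[0.076,-0.145,0.099,0.025,-0.085,0.12,1]]'
python3 snap.py v10
python3 - <<'E'
from seg import *
exec("from plan import *")
log(); im,p=pickle.load(open("pics/v10.pkl","rb")); 
V=np.array(p['view']); f=240/np.tan(np.radians(p['fovy'])/2); X=V@[*B[:2],.028,1]; e=(int(p['cx']-f*X[0]/X[2]),int(p['cy']+f*X[1]/X[2])); q=corners(im,e,12); W=plane(p,q,.028); print(e,plane(p,[centre(q)],.028)[0].round(4),yaw(W))
H,RB=grasp1(B,aB,-15,z=.001); chain(cur(),(H,RB))
E
```

```text
v8 [[351.0, 55.0], [234.0, 62.0], [353.0, 163.0], [245.0, 169.0]] [ 0.5314 -0.1557  0.006 ]
v9 [[514.0, 91.0], [399.0, 113.0], [nan, nan], [410.0, 211.0]] [nan nan nan]
[ 0.5892 -0.1797  0.0103]
[ 0.5502 -0.0967  0.0102]
[ 0.4743 -0.1322  0.0106]
time_s: 24.3
eef_pos: [0.5074, 0.293, 0.0886]
eef_rot: [-0.007, 0.99, -0.061, -0.13]
wrist_force: [0.3, -0.8, 0.9]
opening: 1.003
grasp_force: 0.0
t 24.35 q [0.267 0.512 1.501 0.099 1.37  1.93 ] p [0.5081 0.2931 0.0898]
(313, 281) [0.4811 0.2977 0.028 ] (np.float64(82.86066743588583), array([0.03722404, 0.04159866, 0.0372059 , 0.04225473]))
D [-0.0017 -0.0016  0.0923] R [ 0.0005 -0.0031 -0.0011] rows 1.5 0.0
    ik [0.28 0.61 1.57 0.11 1.21 1.93] 0.0 [0.4832 0.2977 0.001 ]
```

```bash
python3 jog.py '[[-0.001,-0.0015,0.05,0,-0.003,0,1],[-0.001,-0.0015,0.08,0,-0.003,0,1],[-0.001,-0.0015,0.092,0,-0.003,0,1],[-0.001,-0.0015,0.092,0,-0.003,0,1],[-0.001,-0.0015,0.092,0,-0.003,0,0.5],[-0.001,-0.0015,0.092,0,-0.003,0,0.5],[-0.001,-0.0015,0.092,0,-0.003,0,0.5],[-0.001,-0.0015,0.092,0,-0.003,0,0.5],[-0.001,-0.0015,0.092,0,-0.003,0,0.5]]'
python3 - <<'E'
from place import *
import json
log(); p,R=cur(); a,ph=ana(R); D0=np.array([.4788,.298,.0125]); d=R.T@(D0-p); print(a,ph,d.round(4)); d[1]=0
json.dump(dict(d=d.tolist(),ph=ph),open("s2.json","w")); S=np.array([.53,.16,0])
def at(C,z,f,a): R=Rt(a,f); return C*[1,1,0]+[0,0,z]-R@d,R
F=ph+90; S=np.array([.55,.09,0])
chain((p,R),at(D0,.13,ph,a),at((D0+S)/2,.14,-10,8),at(S,.14,-5,22),at(S,.14,35,22),at(S,.10,F,22),at(S,.0325,F,22))
E
```

```text
time_s: 25.48
eef_pos: [0.4847, 0.2996, 0.0025]
eef_rot: [-0.008, 0.99, -0.06, -0.129]
wrist_force: [2.2, -1.1, 6.8]
opening: 0.733
grasp_force: 66.2
t 25.48 q [0.287 0.606 1.569 0.109 1.207 1.927] p [0.4847 0.2996 0.0025]
-6.950287905930253 -14.83565209131241 [-0.0081  0.0023 -0.0082]
D [-0.0301  0.0022 -0.1136] R [-0.0004 -0.      0.0001] rows 1.9 0.0
    ik [0.28 0.44 1.54 0.1  1.4  1.95] 0.0 [0.4845 0.2973 0.12  ]
D [ 0.0442  0.0972 -0.0226] R [-0.0561  0.0839 -0.2549] rows 1.7 1.5
    ik [0.14 0.37 1.6  0.   1.35 1.58] 0.0 [0.5209 0.1949 0.1305]
D [ 0.0209  0.1062 -0.0043] R [-0.0319  0.0868 -0.2423] rows 1.7 1.4
    ik [-0.03  0.32  1.65 -0.04  1.25  1.17] 0.0 [0.5568 0.0927 0.1311]
D [ 0.0034 -0.     -0.0071] R [ 0.      0.6981 -0.    ] rows 0.1 3.7
    ik [-0.24 -0.03  2.17  0.66  0.58  0.46] 0.0 [0.5605 0.0942 0.1379]
D [-0.0196  0.      0.0256] R [-0.     0.701 -0.   ] rows 0.5 3.7
    ik [-0.52  0.46  2.41  2.16  1.15 -1.34] 0.0 [0.5593 0.0937 0.1057]
D [-0.0652  0.      0.0173] R [0. 0. 0.] rows 1.1 0.0
    ik [-0.52  0.73  2.33  2.22  1.26 -1.51] 0.0 [0.5593 0.0937 0.0382]
```

```bash
python3 jog.py '[[-0.01,0,-0.035,0,0,0,0.5],[-0.02,0.001,-0.08,0,0,0,0.5],[-0.03,0.002,-0.114,0,0,0,0.5],[-0.03,0.002,-0.114,0,0,0,0.5]]'
python3 jog.py '[[0.022,0.05,-0.011,-0.03,0.04,-0.13,0.5],[0.044,0.097,-0.023,-0.056,0.084,-0.255,0.5],[0.044,0.097,-0.023,-0.056,0.084,-0.255,0.5],[0.044,0.097,-0.023,-0.056,0.084,-0.255,0.5]]'
python3 jog.py '[[0.01,0.053,-0.002,-0.016,0.043,-0.12,0.5],[0.021,0.106,-0.004,-0.032,0.087,-0.242,0.5],[0.021,0.106,-0.004,-0.032,0.087,-0.242,0.5],[0.021,0.106,-0.004,-0.032,0.087,-0.242,0.5]]'
python3 jog.py '[[0.003,0,-0.007,0,0.18,0,0.5],[0.003,0,-0.007,0,0.36,0,0.5],[0.003,0,-0.007,0,0.54,0,0.5],[0.003,0,-0.007,0,0.698,0,0.5],[0.003,0,-0.007,0,0.698,0,0.5],[0.003,0,-0.007,0,0.698,0,0.5]]'
cat > st.py <<'E'
from place import *; import json,sys
g=json.load(open("s2.json")); d=np.array(g['d']); S=np.array([.55,.09,0]); F=g['ph']+90
def at(C,z,f,a): R=Rt(a,f); return C*[1,1,0]+[0,0,z]-R@d,R
log(); p,R=cur(); print("dish at",(p+R@d).round(4),"ana",np.round(ana(R),2),"F",F)
chain((p,R),*[at(S,float(z),F,22) for z in sys.argv[1:]])
E
python3 st.py .10 .0335
```

```text
time_s: 25.98
eef_pos: [0.4857, 0.2982, 0.1223]
eef_rot: [-0.009, 0.99, -0.06, -0.127]
wrist_force: [-0.3, -0.0, -1.3]
opening: 0.739
grasp_force: 66.2
time_s: 26.48
eef_pos: [0.5187, 0.1954, 0.1283]
eef_rot: [0.006, 0.994, 0.069, -0.09]
wrist_force: [0.0, -0.2, -1.5]
opening: 0.736
grasp_force: 66.2
time_s: 26.98
eef_pos: [0.5546, 0.0943, 0.1286]
eef_rot: [0.008, 0.981, 0.19, -0.045]
wrist_force: [-0.2, 0.0, -1.0]
opening: 0.736
grasp_force: 66.2
time_s: 27.72
eef_pos: [0.559, 0.0953, 0.1363]
eef_rot: [-0.058, 0.937, 0.182, 0.292]
wrist_force: [0.2, 0.3, 0.4]
opening: 0.739
grasp_force: 66.1
t 27.73 q [-0.237 -0.023  2.173  0.652  0.58   0.471] p [0.559  0.0953 0.1363]
dish at [0.5485 0.0911 0.1384] ana [22.03 34.69] F 75.16434790868759
D [-0.0177  0.0016  0.025 ] R [-0.0015  0.7064 -0.0012] rows 0.5 3.8
    ik [-0.52  0.46  2.41  2.16  1.15 -1.34] 0.0 [0.5593 0.0937 0.1057]
D [-0.0643  0.      0.017 ] R [0. 0. 0.] rows 1.1 0.0
    ik [-0.52  0.73  2.33  2.22  1.26 -1.5 ] 0.0 [0.5593 0.0937 0.0392]
```

```bash
python3 jog.py '[[-0.018,0.001,0.025,0,0.18,0,0.5],[-0.018,0.001,0.025,0,0.36,0,0.5],[-0.018,0.001,0.025,0,0.54,0,0.5],[-0.018,0.001,0.025,0,0.706,0,0.5],[-0.018,0.001,0.025,0,0.706,0,0.5],[-0.018,0.001,0.025,0,0.706,0,0.5],[-0.018,0.001,0.025,0,0.706,0,0.5],[-0.018,0.001,0.025,0,0.706,0,0.5]]'
python3 jog.py '[[-0.05,0,0.013,0,0,0,0.5],[-0.063,0,0.0165,0,0,0,0.5],[-0.063,0,0.0165,0,0,0,0.5]]'
python3 st.py .0315
```

```text
time_s: 28.72
eef_pos: [0.5584, 0.0948, 0.1026]
eef_rot: [-0.12, 0.779, 0.15, 0.597]
wrist_force: [-1.1, -0.7, -1.1]
opening: 0.736
grasp_force: 66.2
time_s: 29.1
eef_pos: [0.5597, 0.0946, 0.0396]
eef_rot: [-0.119, 0.777, 0.152, 0.599]
wrist_force: [0.1, -0.1, -0.3]
opening: 0.734
grasp_force: 66.4
t 29.1 q [-0.524  0.728  2.331  2.208  1.263 -1.498] p [0.5597 0.0946 0.0396]
dish at [0.5504 0.0908 0.0339] ana [22.28 75.24] F 75.16434790868759
D [-0.0025  0.0006 -0.0001] R [-0.0057 -0.0013 -0.0024] rows 0.0 0.0
    ik [-0.52  0.74  2.33  2.22  1.27 -1.51] 0.0 [0.5593 0.0937 0.0372]
```

```bash
python3 jog.py '[[-0.001,0,0.0003,0,0,0,0.5],[-0.0018,0,0.0004,0,0,0,0.5],[-0.0018,0,0.0004,0,0,0,0.5]]'
python3 jog.py '[[-0.0005,0,0,0,0,0,0.5],[-0.001,0,0.0003,0,0,0,0.5],[-0.001,0,0.0003,0,0,0,0.5]]'; python3 st.py .0315
```

```text
time_s: 29.48
eef_pos: [0.5588, 0.0934, 0.0389]
eef_rot: [-0.117, 0.777, 0.151, 0.6]
wrist_force: [0.7, 0.4, -0.8]
opening: 0.731
grasp_force: 66.4
time_s: 29.85
eef_pos: [0.5588, 0.0934, 0.0388]
eef_rot: [-0.117, 0.776, 0.151, 0.601]
wrist_force: [-2.3, -1.4, 10.4]
opening: 0.73
grasp_force: 67.0
t 29.85 q [-0.527  0.736  2.332  2.214  1.273 -1.509] p [0.5588 0.0934 0.0388]
dish at [0.5496 0.0897 0.033 ] ana [21.98 75.49] F 75.16434790868759
D [-0.0014 -0.0002  0.0009] R [ 0.0001 -0.0057 -0.0008] rows 0.0 0.0
    ik [-0.52  0.74  2.33  2.22  1.27 -1.51] 0.0 [0.5593 0.0937 0.0372]
```

```bash
python3 jog.py '[[0.0008,0,-0.0003,0,0,0,0.5],[0.0008,0,-0.0003,0,0,0,0.7],[0.0008,0,-0.0003,0,0,0,1],[0.0008,0,-0.0003,0,0,0,1],[0.0008,0,-0.0003,0,0,0,1]]'
cat > rg.py <<'E'
from place import *; import sys
D=np.array([.5496,.0897,.032])
def g(phi,back): R=Rt(22,phi); return D+R[:,2]*(.021-back),R
E
python3 - <<'E'
from rg import *
log(); p,R=cur(); chain((p,R),(p-R[:,2]*.07,R),(p-R[:,2]*.08+[0,0,.06],Rt(22,65)),g(20,.15),g(-30,.11),g(-30,0))
E
```

```text
time_s: 30.48
eef_pos: [0.558, 0.0935, 0.0376]
eef_rot: [-0.117, 0.778, 0.151, 0.599]
wrist_force: [0.6, 0.4, -0.1]
opening: 1.0
grasp_force: 0.0
t 30.48 q [-0.527  0.735  2.333  2.214  1.268 -1.508] p [0.558  0.0935 0.0376]
D [ 0.    0.   -0.07] R [0. 0. 0.] rows 1.1 0.0
    ik [-0.8   0.7   2.47  1.96  1.33 -1.6 ] 0.0 [0.4953 0.0682 0.0555]
D [ 0.058  -0.0001 -0.0253] R [-0.0003 -0.1777 -0.0014] rows 1.0 0.9
    ik [-0.75  0.09  2.58  1.73  1.   -1.04] 0.0249 [0.4863 0.0645 0.118 ]
D [0.0421 0.0004 0.0069] R [-0.     -0.7854 -0.    ] rows 0.7 4.2
    ik [-0.21 -0.08  2.1   0.26  0.85  0.83] 0.0 [0.5087 0.0732 0.1532]
D [ 0.0682 -0.      0.0718] R [-0.     -0.8727  0.    ] rows 1.6 4.6
    ik [ 0.07  0.73  1.18 -0.16  1.73  1.27] 0.0 [0.5909 0.1064 0.1091]
D [0.   0.   0.11] R [0. 0. 0.] rows 1.8 0.0
    ik [ 0.04  0.75  1.37 -0.17  1.52  1.28] 0.0 [0.5399 0.0858 0.0138]
```

```bash
python3 - <<'E'
from rg import *
p,R=cur(); P1=p-R[:,2]*.06; R1=R
for f in (.33,.66): 
    T=P1*(1-f)+np.array([.50,.07,.13])*f; print(*ik(T,Rt(22,75-35*f)))
chain((p,R),(P1,R),(np.array([.50,.07,.13]),Rt(22,40)),g(20,.15),g(-30,.11))
E
```

```text
[-0.66  0.28  2.53  1.91  0.96 -1.22] 0.0
[-0.54 -0.05  2.49  1.53  0.68 -0.63] 0.0
D [ 0.   -0.   -0.06] R [0. 0. 0.] rows 1.0 0.0
    ik [-0.76  0.7   2.46  2.01  1.32 -1.59] 0.0 [0.5042 0.0718 0.0529]
D [ 0.0734 -0.     -0.0241] R [-0.0007 -0.614  -0.0013] rows 1.2 3.3
    ik [-0.41 -0.19  2.38  0.91  0.62  0.1 ] 0.0 [0.5  0.07 0.13]
D [ 0.022   0.0003 -0.0118] R [-0.     -0.3491 -0.    ] rows 0.4 1.9
    ik [-0.21 -0.08  2.1   0.26  0.85  0.83] 0.0 [0.5087 0.0732 0.1532]
D [ 0.0682 -0.      0.0718] R [-0.     -0.8727  0.    ] rows 1.6 4.6
    ik [ 0.07  0.73  1.18 -0.16  1.73  1.27] 0.0 [0.5909 0.1064 0.1091]
```

```bash
python3 jog.py '[[0,0,-0.03,0,0,0,1],[0,0,-0.06,0,0,0,1],[0.02,0,-0.067,0,-0.15,0,1],[0.04,0,-0.074,0,-0.3,0,1],[0.06,0,-0.08,0,-0.45,0,1],[0.073,0,-0.084,0,-0.614,0,1],[0.073,0,-0.084,0,-0.614,0,1],[0.073,0,-0.084,0,-0.614,0,1]]'
python3 jog.py '[[0.022,0,-0.012,0,-0.18,0,1],[0.022,0,-0.012,0,-0.349,0,1],[0.022,0,-0.012,0,-0.349,0,1],[0.022,0,-0.012,0,-0.349,0,1]]'
python3 jog.py '[[0.05,0,0.01,0,-0.2,0,1],[0.068,0,0.03,0,-0.4,0,1],[0.068,0,0.05,0,-0.6,0,1],[0.068,0,0.072,0,-0.8,0,1],[0.068,0,0.072,0,-0.873,0,1],[0.068,0,0.072,0,-0.873,0,1],[0.068,0,0.072,0,-0.873,0,1]]'
python3 snap.py v11
python3 - <<'E'
from rg import *
import pickle
log(); chain(cur(),g(-30,.0))
im,p=pickle.load(open("pics/v11.pkl","rb")); h=cv2.cvtColor(im,cv2.COLOR_BGR2HSV)
m=(((h[...,0]>165)|(h[...,0]<6))&(h[...,1]>60)).astype(np.uint8); m[330:]=0; n,l,st,ce=cv2.connectedComponentsWithStats(m); i=1+np.argmax(st[1:,4]); print("dish blob",st[i],ce[i])
E
```

```text
time_s: 31.48
eef_pos: [0.4964, 0.0763, 0.1215]
eef_rot: [-0.085, 0.915, 0.185, 0.347]
wrist_force: [0.9, 1.4, -0.9]
opening: 1.002
grasp_force: 0.0
time_s: 31.98
eef_pos: [0.5062, 0.0802, 0.1459]
eef_rot: [-0.053, 0.961, 0.199, 0.186]
wrist_force: [0.1, 0.9, 0.2]
opening: 1.0
grasp_force: 0.0
time_s: 32.85
eef_pos: [0.5856, 0.1164, 0.1027]
eef_rot: [0.034, 0.949, 0.202, -0.239]
wrist_force: [-0.2, -0.5, -0.1]
opening: 0.998
grasp_force: 0.0
t 32.9 q [ 0.068  0.706  1.225 -0.132  1.68   1.237] p [0.5859 0.1163 0.1038]
D [-0.0062  0.0124  0.1047] R [-0.0147 -0.0372  0.0387] rows 1.7 0.3
    ik [ 0.04  0.75  1.37 -0.17  1.52  1.28] 0.0 [0.5399 0.0858 0.0138]
dish blob [ 293  220   95   64 5362] [339.91085416 252.03562104]
```

```bash
python3 jog.py '[[-0.006,0.0124,0,-0.0147,-0.037,0.0387,1],[-0.006,0.0124,0,-0.0147,-0.037,0.0387,1],[-0.006,0.0124,0,-0.0147,-0.037,0.0387,1]]'
python3 snap.py v12
python3 - <<'E'
from rg import *
import pickle
log(); chain(cur(),g(-30,.0)); print(ana(cur()[1]))
im,p=pickle.load(open("pics/v12.pkl","rb")); h=cv2.cvtColor(im,cv2.COLOR_BGR2HSV)
m=(((h[...,0]>165)|(h[...,0]<6))&(h[...,1]>60)).astype(np.uint8); m[330:]=0; n,l,st,ce=cv2.connectedComponentsWithStats(m); i=1+np.argmax(st[1:,4]); print("dish blob",st[i],ce[i])
E
```

```text
time_s: 33.28
eef_pos: [0.5868, 0.1028, 0.1063]
eef_rot: [0.05, 0.948, 0.184, -0.254]
wrist_force: [-1.1, -0.8, -0.8]
opening: 0.998
grasp_force: 0.0
t 33.33 q [ 0.062  0.726  1.201 -0.163  1.715  1.267] p [0.5867 0.1029 0.1061]
D [ 0.0031 -0.0018  0.1048] R [ 0.0018  0.0014 -0.001 ] rows 1.7 0.0
    ik [ 0.04  0.75  1.37 -0.17  1.52  1.28] 0.0 [0.5399 0.0858 0.0138]
(np.float64(21.999928769138194), np.float64(-30.0798832785996))
dish blob [ 267  206   95   61 5451] [313.91432765 236.69877087]
```

```bash
python3 jog.py '[[0.003,-0.0018,0.05,0.002,0.001,0,1],[0.003,-0.0018,0.09,0.002,0.001,0,1],[0.003,-0.0018,0.107,0.002,0.001,0,1],[0.003,-0.0018,0.107,0.002,0.001,0,1],[0.003,-0.0018,0.107,0.002,0.001,0,0.5],[0.003,-0.0018,0.107,0.002,0.001,0,0.5],[0.003,-0.0018,0.107,0.002,0.001,0,0.5],[0.003,-0.0018,0.107,0.002,0.001,0,0.5],[0.003,-0.0018,0.107,0.002,0.001,0,0.5],[0.003,-0.0018,0.107,0.002,0.001,0,0.5]]'
python3 - <<'E'
from rg import *
import json
log(); p,R=cur(); a,ph=ana(R); d=R.T@(D-p); print(a,ph,d.round(4)); d[1]=0
json.dump(dict(d=d.tolist(),ph=ph),open("g2.json","w"))
def at(C,z,f,a): R=Rt(a,f); return C*[1,1,0]+[0,0,z]-R@d,R
F=ph+90
chain((p,R),at(D,.16,ph,a),at(D+[0,-.1,0],.16,0,24),at(SEAT,.16,35,YS),at(SEAT,.13,F,YS),at(SEAT,.068,F,YS),at(SEAT,.057,F,YS))
E
```

```text
time_s: 34.58
eef_pos: [0.541, 0.0855, 0.0136]
eef_rot: [0.05, 0.949, 0.184, -0.252]
wrist_force: [2.2, -0.5, 5.5]
opening: 0.739
grasp_force: 65.9
t 34.58 q [ 0.04   0.754  1.369 -0.17   1.514  1.281] p [0.541  0.0855 0.0136]
21.955785032564606 -29.820168270258836 [-0.0009 -0.0006 -0.0208]
D [-0.0637 -0.0004 -0.1111] R [ 0.0017 -0.     -0.001 ] rows 2.0 0.0
    ik [ 0.04  0.58  1.35 -0.17  1.7   1.25] 0.0 [0.5407 0.0861 0.1416]
D [-0.0222  0.0927  0.0154] R [-0.0093  0.5204 -0.0349] rows 1.5 2.8
    ik [-0.23  0.23  1.75 -0.    1.16  0.92] 0.0 [ 0.5504 -0.01    0.1392]
D [-0.0634  0.1238 -0.0042] R [ 0.0067  0.6108 -0.0211] rows 2.2 3.3
    ik [-0.81  0.08  2.05  0.74  0.94 -0.11] 0.0 [ 0.5428 -0.1488  0.1435]
D [-0.0085  0.      0.0222] R [ 0.      0.4395 -0.    ] rows 0.4 2.3
    ik [-1.03  0.29  2.18  1.3   1.11 -0.8 ] 0.0 [ 0.5481 -0.1463  0.1204]
D [-0.0538  0.      0.0308] R [0. 0. 0.] rows 1.0 0.0
    ik [-1.03  0.47  2.15  1.37  1.08 -0.97] 0.0 [ 0.5481 -0.1463  0.0584]
D [-0.0095  0.      0.0055] R [0. 0. 0.] rows 0.2 0.0
    ik [-1.03  0.5   2.14  1.39  1.07 -1.  ] 0.0 [ 0.5481 -0.1463  0.0474]
```

```bash
python3 jog.py '[[0,0,0,0,0,0,1],[0,0,0,0,0,0,1],[0,0,0,0,0,0,1],[0,0,-0.009,0,0,0,1],[0,0,-0.009,0,0,0,1],[0,0,-0.009,0,0,0,0.5],[0,0,-0.009,0,0,0,0.5],[0,0,-0.009,0,0,0,0.5],[0,0,-0.009,0,0,0,0.5],[0,0,-0.009,0,0,0,0.5]]'
python3 jog.py '[[0,0,0,0,0,0,0.5]]'
python3 - <<'E'
from rg import *
import json
log(); p,R=cur(); a,ph=ana(R); d=R.T@(D-p); print(a,ph,d.round(4)); d[1]=0
json.dump(dict(d=d.tolist(),ph=ph),open("g2.json","w"))
def at(C,z,f,a): R=Rt(a,f); return C*[1,1,0]+[0,0,z]-R@d,R
F=ph+90
chain((p,R),at(D,.16,ph,a),at(D+[0,-.1,0],.16,0,24),at(SEAT,.16,35,YS),at(SEAT,.13,F,YS))
E
```

```text
time_s: 35.83
eef_pos: [0.5431, 0.087, 0.0198]
eef_rot: [0.05, 0.948, 0.184, -0.254]
wrist_force: [1.0, 0.4, 4.5]
opening: 0.74
grasp_force: 65.9
time_s: 35.95
eef_pos: [0.5431, 0.087, 0.0197]
eef_rot: [0.05, 0.948, 0.184, -0.254]
wrist_force: [1.5, 1.4, 3.8]
opening: 0.74
grasp_force: 65.9
t 35.95 q [ 0.042  0.752  1.359 -0.169  1.531  1.28 ] p [0.5431 0.087  0.0197]
21.94297727664157 -30.042478840621516 [-0.0001 -0.0001 -0.0141]
D [-0.0641  0.     -0.1108] R [ 0.0006 -0.     -0.0004] rows 2.0 0.0
    ik [ 0.04  0.58  1.33 -0.17  1.72  1.25] 0.0 [0.5431 0.0871 0.1477]
D [-0.0253  0.0928  0.0168] R [-0.0094  0.5243 -0.0351] rows 1.6 2.8
    ik [-0.23  0.22  1.75  0.    1.18  0.92] 0.0 [ 0.5497 -0.0103  0.1459]
D [-0.0671  0.1239 -0.0026] R [ 0.0067  0.6108 -0.0211] rows 2.3 3.3
    ik [-0.82  0.06  2.06  0.73  0.96 -0.11] 0.0 [ 0.5388 -0.1507  0.1485]
D [-0.0113 -0.      0.0232] R [-0.      0.4356  0.    ] rows 0.4 2.3
    ik [-1.04  0.27  2.18  1.28  1.12 -0.79] 0.0 [ 0.5425 -0.149   0.123 ]
```

```bash
python3 jog.py '[[-0.02,0,-0.035,0,0,0,0.5],[-0.045,0,-0.08,0,0,0,0.5],[-0.064,0,-0.111,0,0,0,0.5],[-0.064,0,-0.111,0,0,0,0.5]]'
python3 jog.py '[[-0.013,0.045,0.008,0,0.17,-0.01,0.5],[-0.025,0.093,0.017,-0.009,0.34,-0.035,0.5],[-0.025,0.093,0.017,-0.009,0.524,-0.035,0.5],[-0.025,0.093,0.017,-0.009,0.524,-0.035,0.5]]'
python3 jog.py '[[-0.02,0.05,0,0,0.18,-0.01,0.5],[-0.045,0.1,0,0,0.36,-0.02,0.5],[-0.067,0.124,-0.003,0.007,0.54,-0.02,0.5],[-0.067,0.124,-0.003,0.007,0.611,-0.02,0.5],[-0.067,0.124,-0.003,0.007,0.611,-0.02,0.5],[-0.067,0.124,-0.003,0.007,0.611,-0.02,0.5]]'
python3 jog.py '[[-0.011,0,0.023,0,0.18,0,0.5],[-0.011,0,0.023,0,0.36,0,0.5],[-0.011,0,0.023,0,0.436,0,0.5],[-0.011,0,0.023,0,0.436,0,0.5],[-0.011,0,0.023,0,0.436,0,0.5]]'
python3 pl.py g2.json .068 .057
```

```text
time_s: 36.45
eef_pos: [0.5446, 0.0872, 0.1502]
eef_rot: [0.05, 0.949, 0.184, -0.252]
wrist_force: [0.4, -0.9, -1.5]
opening: 0.741
grasp_force: 65.8
time_s: 36.95
eef_pos: [0.5457, -0.0111, 0.1431]
eef_rot: [-0.001, 0.979, 0.206, -0.003]
wrist_force: [0.2, 0.2, -0.9]
opening: 0.741
grasp_force: 66.0
time_s: 37.7
eef_pos: [0.5396, -0.1504, 0.1482]
eef_rot: [-0.067, 0.931, 0.208, 0.292]
wrist_force: [0.3, 0.2, -0.7]
opening: 0.737
grasp_force: 66.0
time_s: 38.33
eef_pos: [0.5437, -0.1486, 0.1237]
eef_rot: [-0.11, 0.846, 0.19, 0.486]
wrist_force: [0.4, -0.1, -0.7]
opening: 0.734
grasp_force: 66.1
t 38.33 q [-1.037  0.273  2.179  1.278  1.117 -0.788] p [ 0.5437 -0.1486  0.1237]
dish at [ 0.5326 -0.1538  0.1307] ana [25.37 59.81] want 25.25 59.96
D [-0.0548 -0.0002  0.0304] R [-0.0019  0.0025  0.0008] rows 1.0 0.0
    ik [-1.04  0.45  2.16  1.36  1.08 -0.96] 0.0 [ 0.5425 -0.149   0.061 ]
D [-0.0095  0.      0.0055] R [0. 0. 0.] rows 0.2 0.0
    ik [-1.04  0.48  2.15  1.37  1.08 -0.99] 0.0 [ 0.5425 -0.149   0.05  ]
```

```bash
python3 jog.py '[[-0.03,0,0.016,-0.002,0.002,0,0.5],[-0.05,0,0.028,-0.002,0.002,0,0.5],[-0.055,0,0.0304,-0.002,0.002,0,0.5],[-0.055,0,0.0304,-0.002,0.002,0,0.5],[-0.055,0,0.0304,-0.002,0.002,0,0.5]]'
python3 pl.py g2.json .061 .057
```

```text
time_s: 38.95
eef_pos: [0.5423, -0.15, 0.0617]
eef_rot: [-0.108, 0.845, 0.189, 0.489]
wrist_force: [-0.2, 0.6, -0.9]
opening: 0.737
grasp_force: 66.1
t 38.95 q [-1.043  0.451  2.16   1.36   1.082 -0.966] p [ 0.5423 -0.15    0.0617]
dish at [ 0.5312 -0.1552  0.0687] ana [25.13 60.07] want 25.25 59.96
D [-0.0063 -0.0009  0.0044] R [ 0.003  -0.0019  0.0011] rows 0.1 0.0
    ik [-1.04  0.47  2.15  1.37  1.08 -0.98] 0.0 [ 0.5425 -0.149   0.054 ]
D [-0.0035  0.      0.002 ] R [0. 0. 0.] rows 0.1 0.0
    ik [-1.04  0.48  2.15  1.37  1.08 -0.99] 0.0 [ 0.5425 -0.149   0.05  ]
```

```bash
python3 jog.py '[[-0.003,-0.0009,0.002,0.003,-0.002,0.001,0.5],[-0.0063,-0.0009,0.0042,0.003,-0.002,0.001,0.5],[-0.0063,-0.0009,0.0042,0.003,-0.002,0.001,0.5],[-0.0063,-0.0009,0.0042,0.003,-0.002,0.001,0.5]]'
python3 pl.py g2.json .059 .057
python3 jog.py '[[-0.001,0,0.0005,0,0,0,0.5],[-0.002,0,0.001,0,0,0,0.5],[-0.002,0,0.001,0,0,0,0.5]]'
python3 pl.py g2.json .057
```

```text
time_s: 39.45
eef_pos: [0.5417, -0.1486, 0.0529]
eef_rot: [-0.11, 0.846, 0.188, 0.487]
wrist_force: [-0.1, -1.1, -1.2]
opening: 0.736
grasp_force: 66.1
t 39.45 q [-1.042  0.475  2.156  1.366  1.077 -0.982] p [ 0.5417 -0.1486  0.0529]
dish at [ 0.5306 -0.1539  0.0599] ana [25.2  59.95] want 25.25 59.96
D [-0.0005  0.0006  0.0009] R [-0.0004  0.0002 -0.0023] rows 0.0 0.0
    ik [-1.04  0.48  2.15  1.37  1.08 -0.99] 0.0 [ 0.5425 -0.149   0.052 ]
D [-0.0017  0.      0.001 ] R [0. 0. 0.] rows 0.0 0.0
    ik [-1.04  0.48  2.15  1.37  1.08 -0.99] 0.0 [ 0.5425 -0.149   0.05  ]
time_s: 39.83
eef_pos: [0.5416, -0.1487, 0.0507]
eef_rot: [-0.11, 0.845, 0.189, 0.487]
wrist_force: [-0.3, -0.2, -0.2]
opening: 0.737
grasp_force: 66.1
t 39.83 q [-1.042  0.481  2.154  1.369  1.076 -0.988] p [ 0.5416 -0.1487  0.0507]
dish at [ 0.5306 -0.1539  0.0577] ana [25.2  59.95] want 25.25 59.96
D [-0.0003  0.0006  0.0009] R [-0.0003  0.0002 -0.0021] rows 0.0 0.0
    ik [-1.04  0.48  2.15  1.37  1.08 -0.99] 0.0 [ 0.5425 -0.149   0.05  ]
```

```bash
python3 jog.py '[[-0.0005,0.0002,0.0006,0,0,0,0.5],[-0.001,0.0004,0.001,0,0,0,0.5],[-0.001,0.0004,0.001,0,0,0,0.5]]'
python3 jog.py '[[-0.0005,0,0.0003,0,0,0,0.5],[-0.001,0,0.0005,0,0,0,0.5],[-0.001,0,0.0005,0,0,0,0.5]]'
python3 pl.py g2.json .057
```

```text
time_s: 40.2
eef_pos: [0.5427, -0.1488, 0.0506]
eef_rot: [-0.11, 0.845, 0.189, 0.489]
wrist_force: [-2.4, 1.4, 7.6]
opening: 0.739
grasp_force: 66.8
time_s: 40.58
eef_pos: [0.5429, -0.1488, 0.0506]
eef_rot: [-0.11, 0.844, 0.189, 0.49]
wrist_force: [-6.2, 1.6, 15.4]
opening: 0.74
grasp_force: 67.8
t 40.58 q [-1.042  0.487  2.151  1.373  1.08  -0.994] p [ 0.5429 -0.1488  0.0506]
dish at [ 0.5318 -0.1541  0.0575] ana [25.3  60.24] want 25.25 59.96
D [-0.0007 -0.     -0.0001] R [-0.0009 -0.0049 -0.    ] rows 0.0 0.0
    ik [-1.04  0.48  2.15  1.37  1.08 -0.99] 0.0 [ 0.5425 -0.149   0.05  ]
```

```bash
python3 jog.py '[[0.0013,0,-0.0007,0,0,0,0.5],[0.0013,0,-0.0007,0,0,0,0.7],[0.0013,0,-0.0007,0,0,0,1],[0.0013,0,-0.0007,0,0,0,1],[0.0013,0,-0.0007,0,0,0,1],[0.0013,0,-0.0007,0,0,0,1]]'
python3 jog.py '[[0,0,-0.03,0,0,0,1],[0,0,-0.06,0,0,0,1],[0,0,-0.1,0,0,0,1],[0.02,0,-0.12,0,0,0,1],[0.03,0,-0.13,0,-0.1,0,1],[0.04,0,-0.14,0,-0.2,0,1],[0.04,0,-0.14,0,-0.2,0,1]]'
python3 snap.py v13
python3 - <<'E'
from plan import *
log(); p,R=cur(); chain((p,R),(np.array([.47,-.2,.24]),Rt(22,0)),(np.array([.46,-.05,.24]),Rt(15,0)))
w=cv2.imread("pics/v13.png"); t=ctrl.camera("top")[230:340,370:480]; cv2.imwrite("pics/m4.png",np.hstack([w[100:400],cv2.resize(t,(160,300))]))
E
```

```text
time_s: 41.32
eef_pos: [0.542, -0.1488, 0.0496]
eef_rot: [-0.11, 0.846, 0.188, 0.487]
wrist_force: [0.1, -0.0, 0.6]
opening: 0.998
grasp_force: 0.0
time_s: 42.2
eef_pos: [0.4516, -0.1931, 0.1566]
eef_rot: [-0.088, 0.89, 0.201, 0.401]
wrist_force: [0.1, 0.5, -0.2]
opening: 0.999
grasp_force: 0.0
t 42.25 q [-1.215  0.013  2.224  0.928  1.203 -0.576] p [ 0.4511 -0.1922  0.1553]
D [ 0.0726  0.0153 -0.0458] R [-0.0231 -0.8469  0.0546] rows 1.4 4.5
    ik [-0.63  0.03  1.76  0.    1.36  0.55] 0.0 [ 0.47 -0.2   0.24]
D [ 0.0469 -0.1428  0.    ] R [0.     0.     0.1222] rows 2.4 0.6
    ik [-0.37 -0.09  1.87 -0.    1.36  0.94] 0.0 [ 0.46 -0.05  0.24]
```

View pics/m4.png

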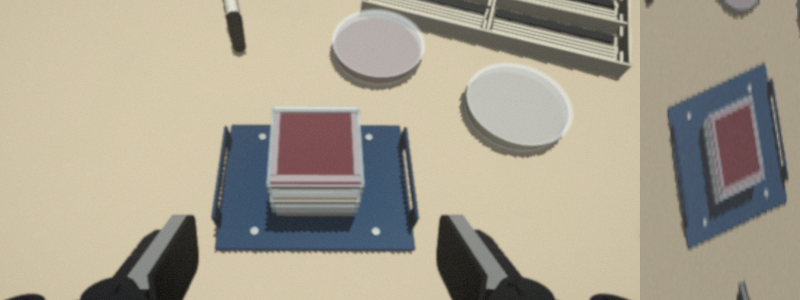

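```bash
python3 jog.py '[[0.04,0.008,-0.03,0,-0.18,0,1],[0.073,0.015,-0.046,0,-0.36,0,1],[0.073,0.015,-0.046,0,-0.54,0,1],[0.073,0.015,-0.046,-0.023,-0.72,0.05,1],[0.073,0.015,-0.046,-0.023,-0.847,0.05,1],[0.073,0.015,-0.046,-0.023,-0.847,0.05,1],[0.073,0.015,-0.046,-0.023,-0.847,0.05,1]]'
python3 snap.py v14
python3 jog.py '[[0.047,-0.143,0,0,0,0.122,1],[0.047,-0.143,0,0,0,0.122,1],[0.047,-0.143,0,0,0,0.122,1],[0.047,-0.143,0,0,0,0.122,1],[0.047,-0.143,0,0,0,0.122,1]]'
python3 snap.py v15
python3 top2.py v14 v15 .0695 '(165,8)'; python3 dots.py v14 v15
```

```text
time_s: 43.18
eef_pos: [0.4688, -0.1993, 0.2374]
eef_rot: [-0.003, 0.981, 0.192, -0.001]
wrist_force: [-1.1, 0.8, -0.7]
opening: 1.001
grasp_force: 0.0
time_s: 43.85
eef_pos: [0.4592, -0.051, 0.2397]
eef_rot: [-0.001, 0.991, 0.131, -0.0]
wrist_force: [0.4, -1.0, 0.0]
opening: 1.0
grasp_force: 0.0
v14 expected [291.8 114.3] found [293.6 114.3] [257, 78, 72, 74, 4834] hsv [176 102 123]
  c@z [ 0.5307 -0.1555  0.0695] yaw 25.0 [0.0483 0.0483 0.0485 0.0479]
v15 expected [472.9 159.4] found [475.3 158.7] [440, 121, 70, 76, 4338] hsv [177 105 121]
  c@z [ 0.5312 -0.1557  0.0695] yaw 25.2 [0.0486 0.0476 0.0479 0.0479]
TRI [ 0.531  -0.1556  0.07  ] [np.float64(0.0686), np.float64(0.0695), np.float64(0.0687), np.float64(0.0704)]
v14 [[350.0, 58.0], [240.0, 64.0], [352.0, 161.0], [250.0, 166.0]] [ 0.5314 -0.1556  0.006 ]
v15 [[501.0, 93.0], [393.0, 113.0], [nan, nan], [404.0, 206.0]] [nan nan nan]
[ 0.5894 -0.1795  0.0074]
[ 0.5501 -0.096   0.0075]
[ 0.4737 -0.1318  0.008 ]
```

```bash
python3 -c "
from bench import ctrl
print(ctrl.hand_in())"
```

```text
the job is handed in; nothing more can be done
None
```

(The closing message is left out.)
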